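# Break the tapered arbor free and return it to the sloped rack

## Task

The T-handled arbor is stuck in the taper socket of the work-holder base: twist it by its T-bar, by well over an eighth of a turn while it is still fully down, to break the taper, then draw it straight up out of the socket. Hang it by its flange between the two sloped rails in their upper, high part and let go of it, then push it down the rails until its flange rests against the stop at the low end, and leave it there. Leave everything else on the bench where it is.

Things in the scene. Friction and masses are not known exactly. Their poses are not given: they have to be found in the camera images.
- arbor: Loose tapered aluminium arbor with dark T-bar handle, 0.25-0.55 kg, upright in the holder's socket at the start. Origin: centre of its flange's underside; z up its axis to the handle, x along the T-bar. Flange 80 diameter, z 0 to 8; neck 18 diameter to z 23. Below: cone 48 diameter at z 0 to 34 at z -50, then nose 18 diameter to z -74. Half a turn about z makes no difference.
- arbor_bar (a point): middle of the arbor's T-bar, 35 above the arbor's origin: the place to grip. The bar is 80 long (arbor x), 14 thick (arbor y), 24 tall (arbor z 23 to 47); 15 mm of free height between bar and flange
- arbor_pin (a point): middle of the cross pin through the arbor's nose, 66 below its origin: 34 long along arbor x, 8 wide, z -70 to -62
- holder: Heavy grey work-holder base fixed to the bench: block 110 x 110 x 82 tall on a 150 x 150 x 10 plate. Origin: centre of its underside; z up. Taper socket open at the centre of its top. At the start the arbor sits fully down in it, flange on the top face, arbor x (T-bar) along holder x.
- socket (a point): centre of the socket's mouth, 82 above the holder's origin. The taper holds: a straight pull does not free the arbor. Twisting, either way, takes about 0.2 N m; once turned over 50 degrees (60 to 70 is good, free up to 120) it lifts straight up almost without force; its nose clears the top after 74 mm
- rack: Fixed sloped rack, two parallel steel rails on legs. Origin: bench level, midway between rails; z up; x level, pointing downhill; y across. Rail tops fall 0.21 rad towards +x, 105 high at x 0, from x -139 to +115. Rails 16 wide, gap 56 between, open above, empty down to the 8 mm base plate. The arbor hangs in the gap by its flange, tilted with the slope; friction keeps it where left until pushed.
- rack_high (a point): point midway between the rails, level with their top faces, near the high end: a good place for the arbor's origin when it is hung in (155 along the slope from rack_seat)
- rack_seat (a point): point midway between the rails, level with their top faces, 40 along the slope from the stop's face: where the arbor's origin lies when its flange rests against the stop
- stop_face (a point): middle of the stop's face, level with the rails' tops. The dark stop bar lies across the low end, square to the rails, 92 wide, standing 14 above their tops
- meter: hand-held multimeter lying face up, 150 x 78 x 36; bystander (origin: centre of underside, z up)
- solvent: upright plain white plastic bottle, 68 across, 170 tall; bystander (origin: centre of underside, z up)
- lens_ring: black ring lying flat, 54 outside, 42 inside, 22 tall; bystander (origin: centre of underside, z up)
- board: flat green circuit board, 130 x 62 x 8; bystander (origin: centre of underside, z up)
- driver: screwdriver lying on the bench, 170 long; bystander (origin: centre of underside, z up)
- esd_brush: small brush lying on the bench, 170 long; bystander (origin: centre of underside, z up)
- parts_tray: grey open tray with four compartments, 140 x 100 x 30; bystander (origin: centre of underside, z up)
Things that resemble listed ones, but are neither listed nor needed, are in the scene too. What is shaped like the arbor but yellow is not meant.

How it is judged:
By the outcome, as a careful person would: the job done as asked, in the order asked, and still so for the second after the job is handed in, with the robot touching nothing.
It also fails if it takes over 64 s, if anything falls off the work surface, if the arm or the gripper's body presses on something with over 40 N, if the wrist force passes 120 N, or if a joint passes its speed limit or range.

## Robot

A 6-joint arm with a two-finger parallel gripper is mounted at the origin on the work surface. World frame = base frame: x ahead of the robot, y to its left, z up, the work surface at z = 0. Lengths are in mm, angles in rad, forces in N, time in s.
With the tool pointing down it reaches from about 350 to 775 mm from the base axis. Payload 7.3 kg.
Tool frame: the origin (TCP) lies at the very end of the fingers, on their centre line; the grasp point (between the pads) lies 19 mm behind it; z points along the fingers, y is the direction in which the jaws open and shut (so a half turn about z gives the same grasp; the last joint's range is limited). The gripper opens to 92 mm and grips with 3 to 60 N. Pads are 19 mm wide; open, the fingers measure 130 mm over their backs; the gripper's body (75 mm by 190 mm) begins 47 mm behind the grasp point.
Start: joints at [1.142, 0.342, 1.524, -0, 1.275, -0.146], TCP at [146.484, 504.17, 226.741] pointing down, gripper open.
Joint ranges: [-2.53, 2.53], [-0.77, 2.02], [0.04, 2.7], [-1, 4.14], [0.28, 2.66], [-3.11, 3.11]. Speed limits (rad/s): [2.57, 2.57, 3.14, 3.14, 3.14, 3.14].

## Interface

Orientations are given as [roll, pitch, yaw] about the fixed x, y, z axes, in that order (R = Rz(yaw) Ry(pitch) Rx(roll)).
In Python, from plant import bot gives the robot as it stands.
- The arm moves only by the tool arm_command, never from a script. Its argument "targets" is a list of rows, each an object of numbers: "x", "y", "z": the shift along the world's x, y, z in cm; "roll": the turn about the world's z in rad. In form: [{"x": .., "y": .., "z": .., "roll": ..}, ...]. A call has 1 to 8 rows; each row is the pose to reach, as a shift and turn from the pose commanded when the call began; what a row does not reach only later rows make up. A row lasts 1/12 s, in which the tool goes at most 41.7 mm and 7.16 degrees, less where a joint would pass 70% of its speed; a pose out of reach is approached as far as the arm can. A call with a gripper value outside its range is refused whole. "fingers" is the opening, from 0 (shut) to 1 (fully open), set as the call begins (left out, the last holds). The fingers move at their own pace and stop on an object; the grip force is fixed at half the most. Time passes only in rows, so rows that repeat a pose let the fingers close. It gives the time, the measured TCP pose, the force and the opening at its end, in the units of the state.
- bot.get_obs(): the state, without advancing time (a new reading comes with each control period).
- bot.capture(name): name is "scene" or "top" or "wrist"; returns a dict with "img" (480x640x3 uint8, blue, green, red), "fx", "fy", "cx", "cy" (pixels), "position" and "rotation" of the camera in the world; the wrist camera has in their place "hand_eye" (4x4, takes a point from camera to tool coordinates, whose origin is the TCP and whose axes are the flange's). Camera axes: x right, y down, z forward; pixel columns grow to the right and rows downward; lengths in mm; the calibration is good to about 2 mm. The wrist camera is an equidistant fisheye: a pixel r from the principal point sees the ray r / f radians off the axis. A picture is of the moment at which its call begins: read the wrist's pose just before it. There is no depth.
- bot.close_job(): hands the job in, once; it reports no verdict.
The state is a dict: "time": time; "joint_positions": joint angles; "dq": joint speeds; "tau": joint torques, N m; "tool_pos": TCP position; "tcp_rot": TCP orientation; "contact_force": force on the tool from outside, world axes, zero at the start; "moment": the same for the moment, N m; "grip_width": finger opening in mm.
Only numpy, scipy, OpenCV 4.12 (cv2) and the standard library are available. Lean on these libraries where they do the work, as an engineer would, in place of code of your own. Each camera call takes 0.05 s, during which the arm holds its last target.

## Working session

There is one attempt and no reset: what is moved stays moved. The work goes in short steps, Python scripts to look and compute and a tool call to move; the robot and the scene stay as the last step left them, time stands still between calls to the robot, and variables do not carry over. Pictures are saved under pics/ and viewed, and the job is handed in when it is done.

Besides the shell and the picture viewer there is one more tool, called after "Emit:" in YAML: its name, and indented under it one key for each argument. arm_command: Moves the arm, as the interface text tells. Its arguments: {"type":"object","properties":{"targets":{"type":"array","items":{"type":"object","properties":{"x":{"type":"number"},"y":{"type":"number"},"z":{"type":"number"},"roll":{"type":"number"}}}},"fingers":{"type":"number"}},"required":["targets"]}

```bash
ls; mkdir -p pics; cat > h.py <<'E'
import numpy as np, cv2
from plant import bot
def cap(name,fn=None):
    c=bot.capture(name)
    if fn: cv2.imwrite('pics/'+fn+'.png',c['img'])
    return c
def ray(c,u,v):
    d=np.array([(u-c['cx'])/c['fx'],(v-c['cy'])/c['fy'],1.]); R=np.array(c['rotation'])
    return np.array(c['position'],float),R@(d/np.linalg.norm(d))
def onz(c,u,v,z):
    p,d=ray(c,u,v); return p+d*(z-p[2])/d[2]
def proj(c,P):
    R=np.array(c['rotation']); q=R.T@(np.array(P,float)-np.array(c['position']))
    return np.array([c['cx']+c['fx']*q[0]/q[2],c['cy']+c['fy']*q[1]/q[2]])
E
python3 - <<'E'
from h import *
print(bot.get_obs())
for n in ('scene','top'):
    c=cap(n,n+'0'); print(n,{k:np.round(v,3).tolist() for k,v in c.items() if k!='img'})
E
```

```text
pics
{'time': 0.0, 'joint_positions': array([ 1.14203028e+00,  3.42713879e-01,  1.52503729e+00,  1.61264315e-05,
        1.27537430e+00, -1.46011625e-01]), 'dq': array([-0.00026953,  0.00100525,  0.0010362 ,  0.0007898 ,  0.00147026,
       -0.00033666]), 'tau': array([-1.92736052e-04, -4.31245422e+01, -2.44220585e+01,  7.16987858e-02,
        5.62233967e-02, -1.41836672e-04]), 'tool_pos': array([146.28389049, 503.7827335 , 226.04246913]), 'tcp_rot': array([-3.14007839e+00, -2.38271828e-04,  2.85883334e+00]), 'contact_force': array([0.75243231, 0.28091536, 0.94268684]), 'moment': array([-0.01693398,  0.00851296,  0.01615167]), 'grip_width': 92.0385039163709}
scene {'fx': 452.303, 'fy': 452.303, 'cx': 314.257, 'cy': 234.231, 'position': [1112.511, 101.327, 1005.608], 'rotation': [-2.57, -0.012, 1.74]}
top {'fx': 625.209, 'fy': 625.209, 'cx': 323.635, 'cy': 241.735, 'position': [414.832, -13.023, 1677.239], 'rotation': [-3.058, 0.018, -1.551]}
```

```bash
sed -i 's/^def cap/from scipy.spatial.transform import Rotation as Ro\ndef cap/; s/    if fn/    if "rotation" in c: c["rotation"]=Ro.from_euler("xyz",c["rotation"]).as_matrix()\n    if fn/' h.py; cat h.py|head -9
```

```text
import numpy as np, cv2
from plant import bot
from scipy.spatial.transform import Rotation as Ro
def cap(name,fn=None):
    c=bot.capture(name)
    if "rotation" in c: c["rotation"]=Ro.from_euler("xyz",c["rotation"]).as_matrix()
    if fn: cv2.imwrite('pics/'+fn+'.png',c['img'])
    return c
def ray(c,u,v):
```

View pics/scene0.png

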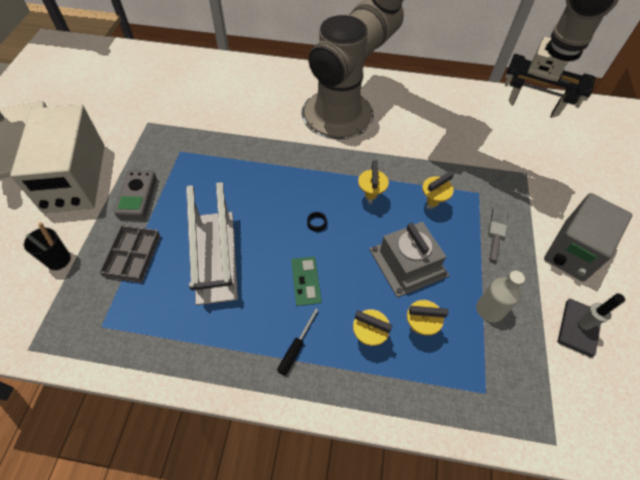

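View pics/top0.png

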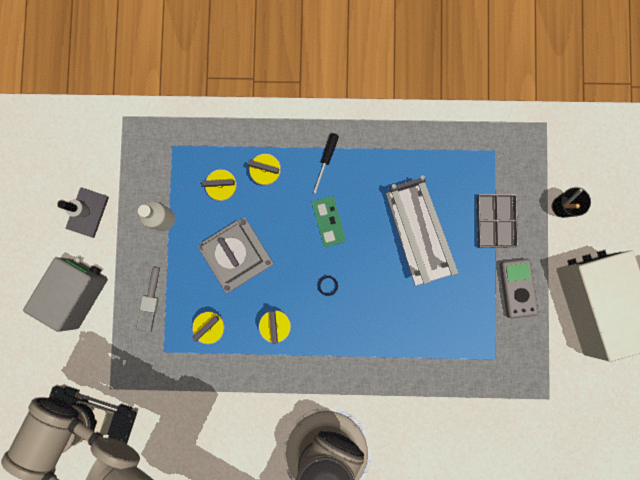

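```bash
python3 - <<'E'
import cv2,numpy as np
t=cv2.imread('pics/top0.png')
a=cv2.resize(t[205:305,185:285],None,fx=4,fy=4,interpolation=cv2.INTER_CUBIC)
b=cv2.resize(t[170:290,370:470],(400,480),interpolation=cv2.INTER_CUBIC)[:400]
cv2.imwrite('pics/crop0.png',np.hstack([a,b]))
s=cv2.imread('pics/scene0.png')
a=cv2.resize(s[210:300,360:460],None,fx=4,fy=4,interpolation=cv2.INTER_CUBIC)
b=cv2.resize(s[175:310,160:260],None,fx=4,fy=4,interpolation=cv2.INTER_CUBIC)
cv2.imwrite('pics/crop1.png',np.hstack([np.vstack([a,np.zeros((180,400,3),np.uint8)]),b]))
E
```

```text
(no output)
```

View pics/crop0.png

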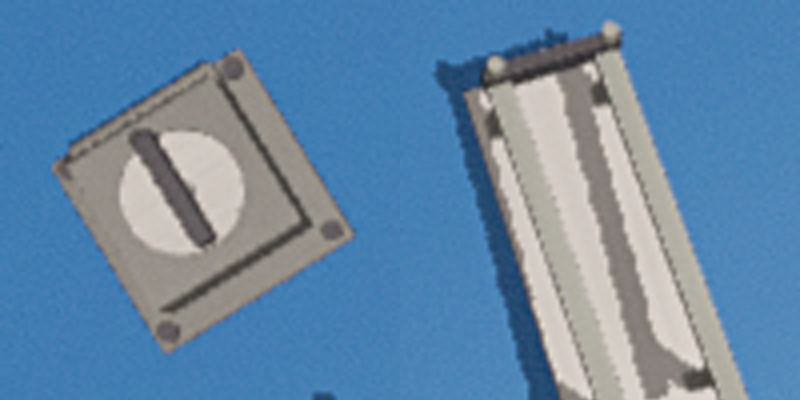

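View pics/crop1.png

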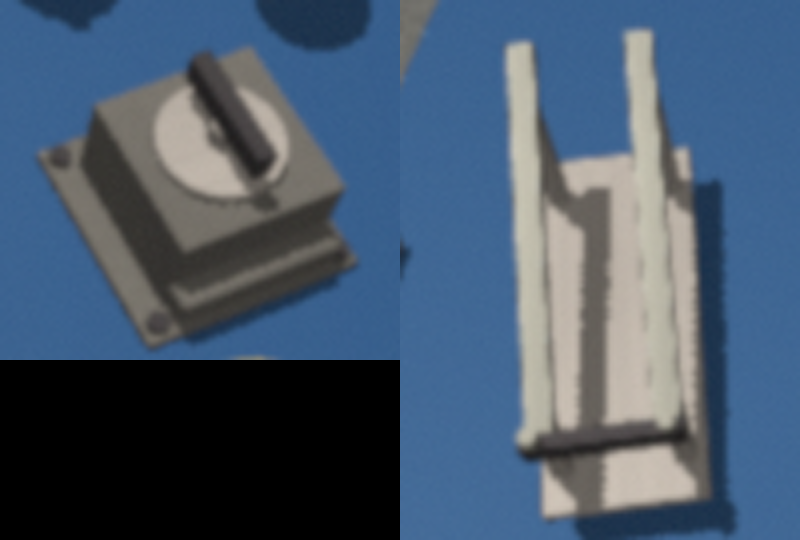

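```bash
python3 - <<'E'
from h import *
t=cv2.imread('pics/top0.png');s=cv2.imread('pics/scene0.png')
for p in [(400,200),(405,215),(414,215),(440,230),(415,230),(230,240),(240,245),(215,245)]: print('top',p,t[p[1],p[0]])
for p in [(192,230),(225,220),(205,250),(220,270),(412,235)]: print('sc',p,s[p[1],p[0]])
for nm,im,roi in (('top',t,(370,170,470,295)),('scene',s,(175,170,250,315))):
    x0,y0,x1,y1=roi; r=im[y0:y1,x0:x1].astype(int)
    m=((r[...,1]-r[...,2]>=0)&(r[...,0]<r[...,1]-5)&(r[...,1]>140)).astype(np.uint8)*255
    cv2.imwrite('pics/m_%s.png'%nm,cv2.resize(m,None,fx=4,fy=4,interpolation=0))
E
```

```text
top (400, 200) [163 175 178]
top (405, 215) [163 173 178]
top (414, 215) [195 202 211]
top (440, 230) [165 177 182]
top (415, 230) [195 199 210]
top (230, 240) [194 201 208]
top (240, 245) [189 196 204]
top (215, 245) [137 145 150]
sc (192, 230) [174 190 194]
sc (225, 220) [141 154 158]
sc (205, 250) [130 138 146]
sc (220, 270) [175 186 195]
sc (412, 235) [32 32 35]
```

View pics/m_top.png

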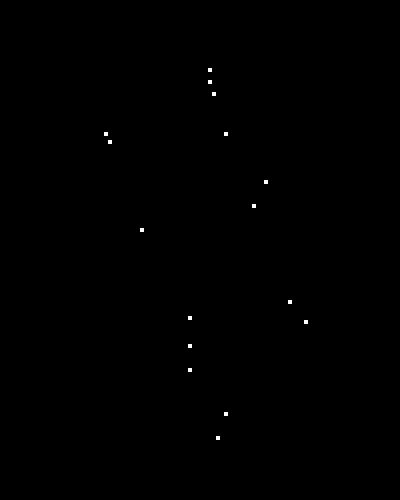

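View pics/m_scene.png

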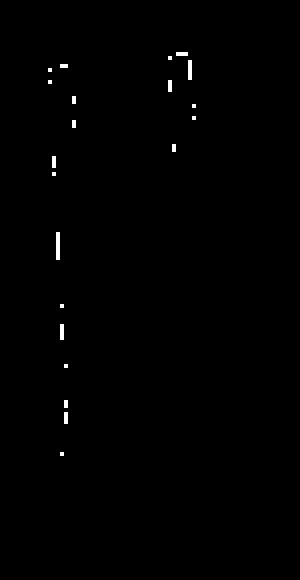

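```bash
python3 - <<'E'
from h import *
t=cv2.imread('pics/top0.png');s=cv2.imread('pics/scene0.png')
for nm,im,roi in (('top',t,(370,170,470,295)),('scene',s,(175,170,250,315))):
    x0,y0,x1,y1=roi; r=cv2.medianBlur(im,3)[y0:y1,x0:x1].astype(int)
    m=((r[...,2]-r[...,1]<=6)&(r[...,2]>r[...,0]+5)&(r[...,2]>(150))).astype(np.uint8)*255
    m=cv2.morphologyEx(m,cv2.MORPH_OPEN,np.ones((2,2)))
    n,l,st,ce=cv2.connectedComponentsWithStats(m)
    print(nm,[(st[i].tolist(),ce[i].round(1).tolist()) for i in range(1,n) if st[i,4]>40])
    cv2.imwrite('pics/m_%s.png'%nm,np.hstack([cv2.resize(m[:125,:75],None,fx=4,fy=4,interpolation=0) if nm=='scene' else cv2.resize(m,None,fx=4,fy=4,interpolation=0)]))
E
```

```text
top [([50, 14, 38, 91, 631], [68.5, 59.4]), ([23, 22, 38, 92, 687], [41.4, 67.8])]
scene [([43, 14, 14, 99, 652], [49.2, 65.2]), ([13, 18, 12, 98, 637], [18.4, 68.1])]
```

View pics/m_top.png

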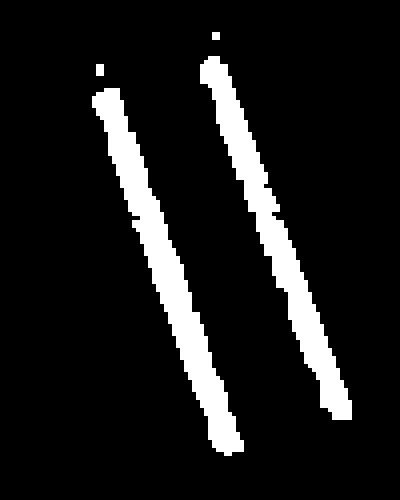

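View pics/m_scene.png

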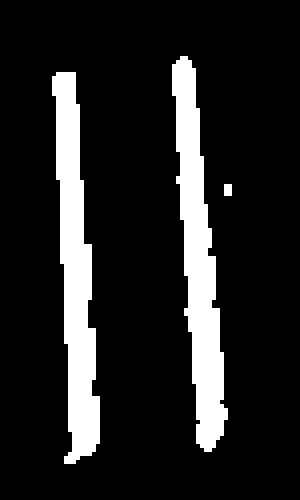

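```bash
cat > rack.py <<'E'
from h import *
def blobs(im,roi):
    x0,y0,x1,y1=roi; r=cv2.medianBlur(im,3)[y0:y1,x0:x1].astype(int)
    m=((r[...,2]-r[...,1]<=6)&(r[...,2]>r[...,0]+5)&(r[...,2]>(150))).astype(np.uint8)*255
    m=cv2.morphologyEx(m,cv2.MORPH_OPEN,np.ones((2,2)))
    n,l,st,ce=cv2.connectedComponentsWithStats(m)
    out=[]
    for i in range(1,n):
        if st[i,4]>400:
            ys,xs=np.nonzero(l==i); pts=np.stack([xs+x0,ys+y0],1).astype(float)
            out.append(pts)
    return out
def analyse(c,roi,pose0):
    x,y,yaw=pose0
    for it in range(8):
        # plane: z=105-tan(.21)*xr
        ex=np.array([np.cos(yaw),np.sin(yaw),0]);ey=np.array([-np.sin(yaw),np.cos(yaw),0])
        n=np.array([ex[0]*np.tan(.21),ex[1]*np.tan(.21),1]);P0=np.array([x,y,105.])
        L=[]
        for pts in blobs(c['img'],roi):
            W=[]
            for u,v in pts:
                p,d=ray(c,u,v); W.append(p+d*(n@(P0-p))/(n@d))
            L.append(np.array(W))
        dirs=[]
        for W in L:
            q=W[:,:2]-W[:,:2].mean(0); dd=np.linalg.svd(q)[2][0]; dd*=np.sign(dd@ex[:2]); dirs.append(dd)
        dd=np.mean(dirs,0); yaw=np.arctan2(dd[1],dd[0])
        mids=np.mean([W[:,:2].mean(0) for W in L],0)
        ex=np.array([np.cos(yaw),np.sin(yaw)]);ey=np.array([-ex[1],ex[0]])
        ext=[(np.percentile(W[:,:2]@ex,0.3),np.percentile(W[:,:2]@ex,99.7),(W[:,:2]@ey).mean()) for W in L]
        hi=np.mean([e[0] for e in ext]); lo=np.mean([e[1] for e in ext]);lat=np.mean([e[2] for e in ext])
        xo=hi+139
        x,y=ex*xo+ey*lat
    return (x,y,yaw),hi-xo,lo-xo,[e[2]-lat for e in ext],[np.arctan2(d[1],d[0]) for d in dirs]
if __name__=='__main__':
    for nm,roi in (('top',(370,170,470,295)),('scene',(175,170,250,315))):
        c=cap(nm)
        # initial guess
        print(nm,analyse(c,roi,(440,-260,0.3)))
    # arbor
    for nm in('top','scene'):
        c=cap(nm);im=c['img'];x0,y0,x1,y1=(205,225,258,285) if nm=='top' else (385,215,450,270)
        r=im[y0:y1,x0:x1].astype(int)
        fl=((r[...,2]>(185))&(r[...,0]>170)).astype(np.uint8); bar=(r.max(2)<85).astype(np.uint8)
        n,l,st,ce=cv2.connectedComponentsWithStats(fl+bar if 0 else (fl|bar)); i=1+np.argmax(st[1:,4])
        pts=np.argwhere(l==i)[:,::-1].astype(np.float32)+[x0,y0]
        hull=cv2.convexHull(pts.astype(np.float32)); el=cv2.fitEllipse(hull)
        n,lb,sb,cb=cv2.connectedComponentsWithStats(bar); print('bar comps',sb[1:].tolist(),cb[1:].round(1).tolist(), [b+np.array([x0,y0]) for b in cb[1:]])
        print(nm,'ellipse',el,'flange ctr z90',onz(c,*el[0],90).round(1))
        cv2.imwrite('pics/ab_%s.png'%nm,cv2.resize(np.hstack([fl,bar])*255,None,fx=6,fy=6,interpolation=0))
E
python3 rack.py
```

```text
top ((np.float64(590.5225285377247), np.float64(-230.5267616059184), np.float64(0.3172277931999641)), np.float64(-139.0), np.float64(102.93011112398278), [np.float64(-35.63152835075522), np.float64(35.63152835075522)], [np.float64(0.3174322012830763), np.float64(0.31702338511685185)])
scene ((np.float64(599.6320570043032), np.float64(-225.34577598649693), np.float64(0.31857160561487474)), np.float64(-139.0), np.float64(100.17619947347612), [np.float64(35.67664132596832), np.float64(-35.67664132596832)], [np.float64(0.3171236502173198), np.float64(0.3200195610124297)])
bar comps [[35, 0, 18, 29, 45], [13, 13, 3, 3, 5], [17, 13, 17, 29, 38], [21, 38, 32, 20, 57]] [[43.5, 14.1], [13.8, 13.8], [25.5, 27.3], [36.3, 48.2]] [array([248.48888889, 239.06666667]), array([218.8, 238.8]), array([230.5       , 252.26315789]), array([241.33333333, 273.15789474])]
top ellipse ((229.8460693359375, 252.4019775390625), (30.199420928955078, 31.085609436035156), 168.88088989257812) flange ctr z90 [514.8 256.1  90. ]
bar comps [[42, 0, 23, 7, 119], [22, 9, 21, 31, 266], [0, 25, 19, 30, 264], [38, 42, 6, 6, 23], [30, 43, 30, 12, 171]] [[54.2, 2.4], [31.9, 23.8], [6.3, 43.3], [40.6, 44.7], [48.0, 50.4]] [array([439.15966387, 217.38655462]), array([416.87969925, 238.83082707]), array([391.33712121, 258.3219697 ]), array([425.60869565, 259.69565217]), array([433.03508772, 265.39766082])]
scene ellipse ((417.1754455566406, 239.11260986328125), (10.333723068237305, 36.923526763916016), 149.2329864501953) flange ctr z90 [499.9 257.9  90. ]
```

```bash
python3 - <<'E'
from h import *
t=cap('top');s=cap('scene')
for nm,c,roi,z in(('top',t,(212,232,250,275),129),('scene',s,(400,220,432,258),122)):
    x0,y0,x1,y1=roi; r=c['img'][y0:y1,x0:x1].astype(int)
    for th in (95,110):
        bar=(r.max(2)<th).astype(np.uint8)
        n,l,st,ce=cv2.connectedComponentsWithStats(bar)
        ctr=np.array([(x1-x0)/2,(y1-y0)/2])
        i=1+np.argmax(st[1:,4]*(np.linalg.norm(ce[1:]-ctr,axis=1)<6))
        p=np.argwhere(l==i)[:,::-1]+[x0,y0]
        W=np.array([onz(c,u,v,z)[:2] for u,v in p]); q=W-W.mean(0); d=np.linalg.svd(q)[2][0]; d*=np.sign(d[0])
        print(nm,th,len(p),'ctr',W.mean(0).round(1),'yaw',np.arctan2(d[1],d[0]).round(3),'len',np.ptp(q@d).round(1))
    if nm=='scene':
        # flange: bright or bar
        fl=(r.min(2)>165).astype(np.uint8); p=np.argwhere(fl)[:,::-1].astype(np.float32)+[x0,y0]
        el=cv2.fitEllipse(cv2.convexHull(p.astype(np.float32)));print(el,onz(c,*el[0],90).round(1))
# solvent & yellow position
hsv=cv2.cvtColor(t['img'],cv2.COLOR_BGR2HSV);y=cv2.inRange(hsv,(22,150,120),(35,255,255))
n,l,st,ce=cv2.connectedComponentsWithStats(y)
for i in range(1,n):
    if st[i,4]>30: print('yellow',ce[i].round(),onz(t,*ce[i],80).round())
print('solvent',onz(t,147,211,170).round())
E
```

```text
top 95 83 ctr [520.3 256.2] yaw 0.624 len 82.9
top 110 187 ctr [515.9 255. ] yaw 0.59 len 83.6
scene 95 294 ctr [520.4 251.4] yaw 0.507 len 88.2
scene 110 363 ctr [522.9 252.5] yaw 0.499 len 98.1
((415.2864074707031, 245.2064666748047), (23.48297119140625, 29.94453239440918), 97.76673889160156) [517.9 254.2  90. ]
yellow [264. 170.] [732. 175.  80.]
yellow [220. 175.] [715. 290.  80.]
yellow [221. 191.] [673. 286.  80.]
yellow [282. 325.] [333. 120.  80.]
yellow [208. 327.] [324. 307.  80.]
yellow [265. 327.] [329. 161.  80.]
solvent [607. 449. 170.]
```

Emit:
arm_command:
  targets:
    - {"x": 10, "y": -6.5, "z": 0, "roll": 0.12}
    - {"x": 20, "y": -13, "z": 0, "roll": 0.24}
    - {"x": 30, "y": -20, "z": 0, "roll": 0.36}
    - {"x": 36.9, "y": -24.9, "z": 0, "roll": 0.48}
    - {"x": 36.9, "y": -24.9, "z": 0, "roll": 0.6}
    - {"x": 36.9, "y": -24.9, "z": 0, "roll": 0.72}
    - {"x": 36.9, "y": -24.9, "z": 0, "roll": 0.84}
    - {"x": 36.9, "y": -24.9, "z": 0, "roll": 0.84}
  fingers: 1

```text
time: 1.07
tool_pos: [397.6, 335.8, 226.9]
tcp_rot: [3.141, 0.0, -2.578]
contact_force: [0.7, 1.3, -0.1]
grip_width: 91.8
```

Emit:
arm_command:
  targets:
    - {"x": 0, "y": 0, "z": 0, "roll": 0}
    - {"x": 0, "y": 0, "z": 0, "roll": 0}
    - {"x": 0, "y": 0, "z": 0, "roll": 0}
    - {"x": 0, "y": 0, "z": 0, "roll": 0}

```text
time: 1.4
tool_pos: [395.8, 337.4, 226.7]
tcp_rot: [3.141, -0.0, -2.584]
contact_force: [-0.8, -0.2, 0.1]
grip_width: 92.2
```

Emit:
arm_command:
  targets:
    - {"x": 4, "y": -2.7, "z": 0}
    - {"x": 8, "y": -5.5, "z": 0}
    - {"x": 11.9, "y": -8.2, "z": 0}
    - {"x": 11.9, "y": -8.2, "z": 0}
    - {"x": 11.9, "y": -8.2, "z": 0}
    - {"x": 11.9, "y": -8.2, "z": 0}

```text
$.targets[0]: bad value
```

```bash
python3 - <<'E'
from h import *
o=bot.get_obs(); print(o['time'],o['tool_pos'],o['tcp_rot'],o['joint_positions'])
c=cap('wrist','wrist1'); print({k:np.round(v,3).tolist() for k,v in c.items() if k!='img'})
E
```

```text
1.4 [395.7638685  337.41989794 226.72868574] [ 3.14116685e+00 -2.92592108e-04 -2.58382490e+00] [ 5.58291362e-01  3.33152751e-01  1.53722759e+00  4.45778182e-04
  1.27150471e+00 -1.57040416e+00]
{'fx': 371.648, 'fy': 371.648, 'cx': 318.28, 'cy': 235.305, 'hand_eye': [[0.0, -0.961, -0.277, 75.152], [1.0, 0.0, 0.0, -0.487], [-0.0, -0.277, 0.961, -157.942], [0.0, 0.0, 0.0, 1.0]]}
```

View pics/wrist1.png

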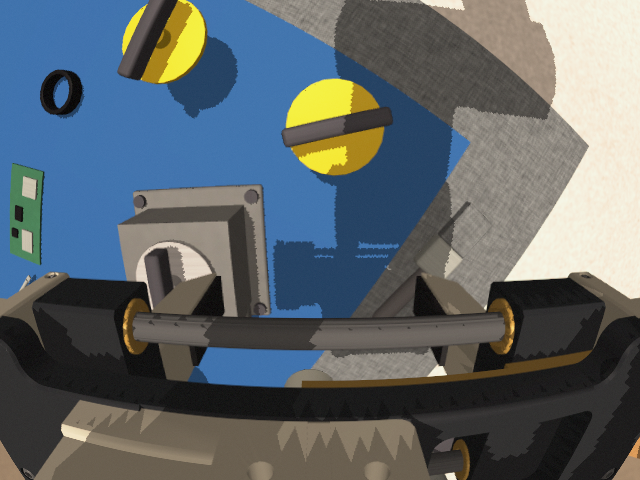

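Emit:
arm_command:
  targets:
    - {"x": 4, "y": -2.7, "z": 0, "roll": 0}
    - {"x": 8, "y": -5.5, "z": 0, "roll": 0}
    - {"x": 11.9, "y": -8.2, "z": 0, "roll": 0}
    - {"x": 11.9, "y": -8.2, "z": 0, "roll": 0}
    - {"x": 11.9, "y": -8.2, "z": 0, "roll": 0}
    - {"x": 11.9, "y": -8.2, "z": 0, "roll": 0}

```text
time: 1.95
tool_pos: [515.4, 255.2, 226.4]
tcp_rot: [3.141, -0.001, -2.585]
contact_force: [0.8, 1.1, -0.2]
grip_width: 91.9
```

```bash
cat >> h.py <<'E'
def wcap(fn):
    o=bot.get_obs(); c=cap('wrist',fn)
    T=np.eye(4); T[:3,:3]=Ro.from_euler('xyz',o['tcp_rot']).as_matrix(); T[:3,3]=o['tool_pos']
    c['T']=T@np.array(c['hand_eye']); c['obs']=o
    np.save('pics/'+fn+'_T.npy',c['T']); return c
def wray(c,u,v):
    a,b=(u-c['cx'])/c['fx'],(v-c['cy'])/c['fy']; r=np.hypot(a,b); k=np.sinc(r/np.pi)
    d=np.array([a*k,b*k,np.cos(r)]); return c['T'][:3,3],c['T'][:3,:3]@d
def wonz(c,u,v,z):
    p,d=wray(c,u,v); return p+d*(z-p[2])/d[2]
def wproj(c,P):
    q=c['T'][:3,:3].T@(np.array(P,float)-c['T'][:3,3]); th=np.arctan2(np.hypot(q[0],q[1]),q[2]); n=np.hypot(q[0],q[1])
    return np.array([c['cx']+c['fx']*th*q[0]/n, c['cy']+c['fy']*th*q[1]/n])
E
python3 - <<'E'
from h import *
c=wcap('wrist2'); o=c['obs'];print(o['time'],o['tool_pos'],o['tcp_rot'],o['joint_positions'])
print(wproj(c,[515,255,90]),wproj(c,[515,255,129]))
E
```

```text
1.95 [515.35967324 255.19420803 226.398112  ] [ 3.1408796e+00 -7.1437154e-04 -2.5848723e+00] [ 3.26240892e-01  4.35082586e-01  1.38148498e+00  5.47339555e-04
  1.32588350e+00 -1.80140848e+00]
[318.62748431 223.6742456 ] [318.73390222 237.06334454]
```

View pics/wrist2.png

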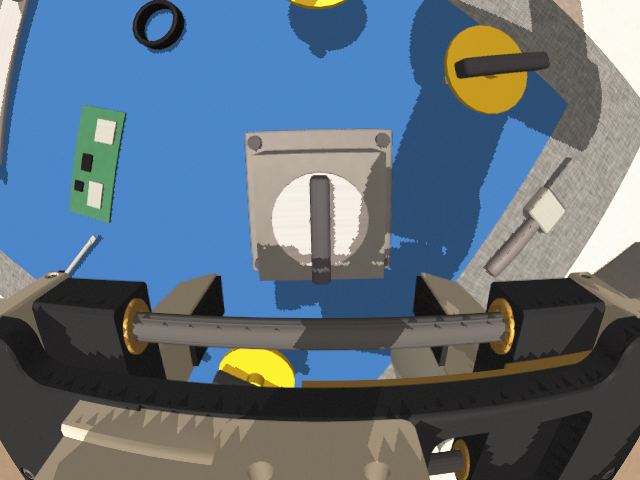

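```bash
python3 - <<'E'
from h import *
o=bot.get_obs(); c=wcap('wrist3')
r=c['img'][160:296,295:345].astype(int); m=(r.max(2)<110).astype(np.uint8)
n,l,st,ce=cv2.connectedComponentsWithStats(m); i=1+np.argmax(st[1:,4]); print(st[i],ce[i])
p=np.argwhere(l==i)[:,::-1]+[295,160]
for v in range(176,290,10):
    q=p[p[:,1]==v]; 
    if len(q): print(v,q[:,0].min(),q[:,0].max())
top=p[p[:,1]<p[:,1].min()+2].mean(0); bot_=p[p[:,1]>p[:,1].max()-2].mean(0); print(top,bot_)
A=wonz(c,*top,129);B=wonz(c,*bot_,129); print(A,B,(A+B)/2,np.linalg.norm(A-B),np.arctan2(*(A-B)[1::-1]))
# mid-line yaw
M=[];
for v in range(190,275):
    q=p[p[:,1]==v][:,0]
    if len(q): M.append(wonz(c,(q.min()+q.max())/2,v,129)[:2])
M=np.array(M);d=np.linalg.svd(M-M.mean(0))[2][0];print('yaw',np.arctan2(d[1],d[0]),M.mean(0))
# flange left/right extents
g=c['img'][170:285,255:385]; f=(g.min(2)>205).astype(np.uint8)
n,l,st,ce=cv2.connectedComponentsWithStats(f); print(st[1:][st[1:,4]>100])
E
```

```text
[   0   16   50  109 1732] [24.12182448 88.09180139]
176 312 324
186 309 327
196 309 328
206 309 328
216 309 328
226 310 328
236 310 328
246 310 328
256 310 329
266 295 344
276 295 344
[317.72413793 176.55172414] [319.75757576 283.48484848]
[477.81565258 231.98331054 129.        ] [544.55728679 275.43254728 129.        ] [511.18646969 253.70792891 129.        ] 79.63844492510117 -2.5645102112672116
yaw 0.5594004364678271 [511.40907842 253.79098601]
[[  16    3   91   83 4035]]
```

```bash
python3 - <<'E'
from h import *
c=wcap('wrist4')
g=c['img'].astype(int)
L=[]
for v in range(180,236,3):
    row=g[v,:,:].min(1)
    a=[u for u in range(262,308) if row[u]>205]; b=[u for u in range(332,376) if row[u]>205]
    if a and b: L+= [(a[0]-.5,v),(b[-1]+.5,v)]; print(v,a[0],b[-1]) if v%9==0 else 0
for u in list(range(296,308,2))+list(range(332,344,2)):
    vs=[v for v in range(165,200) if g[v,u].min()>205]
    if vs: L.append((u,vs[0]-.5))
W=np.array([wonz(c,u,v,90)[:2] for u,v in L])
A=np.c_[2*W,np.ones(len(W))]; s=np.linalg.lstsq(A,(W**2).sum(1),rcond=None)[0]; R=np.sqrt(s[2]+s[:2]@s[:2]); 
res=np.linalg.norm(W-s[:2],axis=1)-R
print(s[:2],R,np.abs(res).max())
k=np.abs(res)<1.5; A=A[k]; s=np.linalg.lstsq(A,(W[k]**2).sum(1),rcond=None)[0]; print(s[:2],np.sqrt(s[2]+s[:2]@s[:2]),k.sum(),len(k))
E
```

```text
180 293 343
189 282 354
198 276 360
207 273 359
216 271 359
225 271 357
234 272 355
[510.69002296 251.22839343] 36.816909774566575 2.778660429456693
[510.87263863 251.314032  ] 36.67073820907593 38 50
```

```bash
python3 - <<'E'
from h import *
from scipy.optimize import least_squares
c=wcap('wrist5')
g=c['img'].astype(int)
for v in (198,207,216,225): print(v,g[v,352:376].min(1).tolist())
L=[]
for v in range(180,241,3):
    row=g[v].min(1)
    a=[u for u in range(262,308) if row[u]>205]
    if a: L.append((a[0]-.5,v))
for u in list(range(296,308,2))+list(range(332,344,2)):
    vs=[v for v in range(165,200) if g[v,u].min()>205]
    if vs: L.append((u,vs[0]-.5))
W=np.array([wonz(c,u,v,90)[:2] for u,v in L])
s=least_squares(lambda q:np.linalg.norm(W-q,axis=1)-40,[513,254],loss='soft_l1'); print(s.x,np.abs(s.fun).max())
E
```

```text
198 [225, 226, 225, 226, 225, 226, 225, 225, 220, 181, 153, 93, 91, 89, 88, 90, 89, 90, 89, 90, 89, 88, 89, 88]
207 [228, 229, 229, 228, 229, 228, 229, 216, 140, 134, 135, 133, 132, 103, 88, 91, 90, 90, 89, 88, 87, 89, 89, 89]
216 [229, 228, 229, 230, 229, 230, 227, 213, 135, 135, 134, 136, 137, 136, 107, 86, 88, 88, 91, 88, 87, 88, 90, 91]
225 [224, 224, 222, 224, 224, 205, 152, 131, 130, 132, 131, 132, 132, 129, 108, 88, 87, 89, 87, 87, 87, 89, 87, 87]
[512.66268994 255.23176402] 0.7955491540889881
```

Emit:
arm_command:
  targets:
    - {"x": -0.2, "y": 0, "z": -3, "roll": 0}
    - {"x": -0.2, "y": 0, "z": -6, "roll": 0}
    - {"x": -0.2, "y": 0, "z": -9, "roll": 0}
    - {"x": -0.2, "y": 0, "z": -11, "roll": 0}
    - {"x": -0.2, "y": 0, "z": -12.3, "roll": 0}
    - {"x": -0.2, "y": 0, "z": -12.8, "roll": 0}
    - {"x": -0.2, "y": 0, "z": -12.8, "roll": 0}

```text
time: 2.73
tool_pos: [512.4, 255.4, 97.9]
tcp_rot: [3.141, -0.002, -2.583]
contact_force: [0.2, -0.2, 0.7]
grip_width: 91.7
```

Emit:
arm_command:
  targets:
    - {"x": 0, "y": 0, "z": 0, "roll": 0}
    - {"x": 0, "y": 0, "z": 0, "roll": 0}
    - {"x": 0, "y": 0, "z": 0, "roll": 0}
    - {"x": 0, "y": 0, "z": 0, "roll": 0}
    - {"x": 0, "y": 0, "z": 0, "roll": 0}
    - {"x": 0, "y": 0, "z": 0, "roll": 0}
    - {"x": 0, "y": 0, "z": 0, "roll": 0}
    - {"x": 0, "y": 0, "z": 0, "roll": 0}
  fingers: 0

```text
time: 3.4
tool_pos: [513.7, 254.8, 98.8]
tcp_rot: [3.142, 0.0, -2.584]
contact_force: [0.8, -0.1, -1.3]
grip_width: 43.0
```

Emit:
arm_command:
  targets:
    - {"x": 0, "y": 0, "z": 0, "roll": 0}
    - {"x": 0, "y": 0, "z": 0, "roll": 0}
    - {"x": 0, "y": 0, "z": 0, "roll": 0}
    - {"x": 0, "y": 0, "z": 0, "roll": 0}
    - {"x": 0, "y": 0, "z": 0, "roll": 0}
    - {"x": 0, "y": 0, "z": 0, "roll": 0}
    - {"x": 0, "y": 0, "z": 0, "roll": 0}
    - {"x": 0, "y": 0, "z": 0, "roll": 0}
  fingers: 0

```text
time: 4.07
tool_pos: [513.6, 254.9, 98.7]
tcp_rot: [3.141, -0.0, -2.584]
contact_force: [-2.1, 1.3, -0.4]
grip_width: 16.5
```

```bash
python3 - <<'E'
from h import *
c=wcap('wrist6'); o=c['obs'];print(o)
E
```

```text
{'time': 4.0667, 'joint_positions': array([ 3.26879648e-01,  5.56363793e-01,  1.55749855e+00,  3.61385436e-04,
        1.02790316e+00, -1.80127821e+00]), 'dq': array([ 3.65330959e-04, -1.78316854e-04,  1.33294468e-03,  1.25394814e-03,
       -6.70976377e-04, -7.62641954e-05]), 'tau': array([-7.38822073e-01, -5.05459177e+01, -2.11906046e+01, -4.15380383e-01,
        5.14991945e-03, -1.39553929e-02]), 'tool_pos': array([513.5759139 , 254.89945575,  98.70112382]), 'tcp_rot': array([ 3.14125195e+00, -9.76322907e-05, -2.58441783e+00]), 'contact_force': array([-2.07749801,  1.34738299, -0.40863077]), 'moment': array([ 0.28330643,  0.0718928 , -0.03149183]), 'grip_width': 16.50717151069312}
```

View pics/wrist6.png

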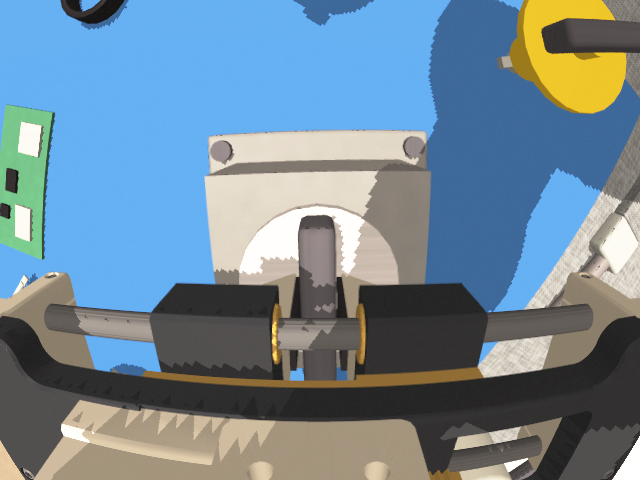

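Emit:
arm_command:
  targets:
    - {"x": 0, "y": 0, "z": 0, "roll": 0}
    - {"x": 0, "y": 0, "z": 0, "roll": 0}
    - {"x": 0, "y": 0, "z": 0, "roll": 0}
    - {"x": 0, "y": 0, "z": 0, "roll": 0}
  fingers: 0

```text
time: 4.45
tool_pos: [513.6, 254.9, 98.7]
tcp_rot: [3.141, -0.0, -2.584]
contact_force: [-1.1, 1.3, -0.0]
grip_width: 16.3
```

Emit:
arm_command:
  targets:
    - {"x": 0, "y": 0, "z": 0, "roll": -0.06}
    - {"x": 0, "y": 0, "z": 0, "roll": -0.12}
    - {"x": 0, "y": 0, "z": 0, "roll": -0.18}
    - {"x": 0, "y": 0, "z": 0, "roll": -0.24}
    - {"x": 0, "y": 0, "z": 0, "roll": -0.3}

```text
time: 4.87
tool_pos: [513.9, 255.1, 98.9]
tcp_rot: [3.141, 0.001, -2.887]
contact_force: [-0.6, 2.1, -1.1]
grip_width: 16.7
```

```bash
python3 - <<'E'
from h import *
c=wcap('wrist7'); o=c['obs'];print(o['tcp_rot'],o['contact_force'],o['moment'],o['grip_width'])
E
```

```text
[ 3.14128043e+00  8.52297512e-04 -2.88655835e+00] [-0.58417362  2.06664198 -1.08477275] [0.45202835 0.07616702 0.29173845] 16.688250266611377
```

View pics/wrist7.png

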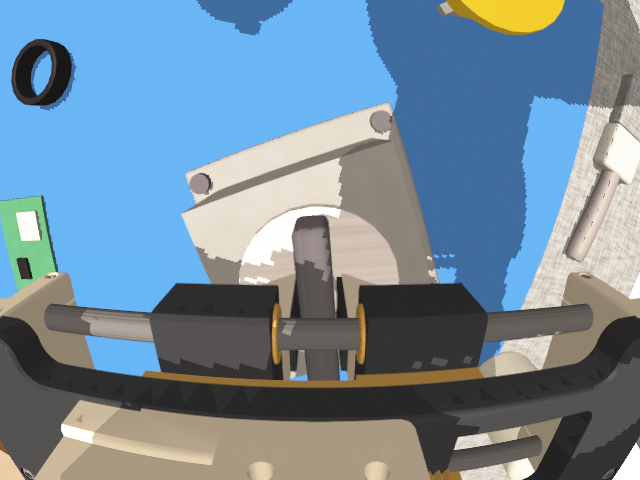

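Emit:
arm_command:
  targets:
    - {"x": 0, "y": 0, "z": 0, "roll": -0.11}
    - {"x": 0, "y": 0, "z": 0, "roll": -0.22}
    - {"x": 0, "y": 0, "z": 0, "roll": -0.33}
    - {"x": 0, "y": 0, "z": 0, "roll": -0.44}
    - {"x": 0, "y": 0, "z": 0, "roll": -0.55}
    - {"x": 0, "y": 0, "z": 0, "roll": -0.66}
    - {"x": 0, "y": 0, "z": 0, "roll": -0.77}
    - {"x": 0, "y": 0, "z": 0, "roll": -0.88}

```text
time: 5.58
tool_pos: [513.8, 254.6, 98.8]
tcp_rot: [-3.141, 0.0, 2.515]
contact_force: [-1.0, 0.9, 1.0]
grip_width: 16.6
```

Emit:
arm_command:
  targets:
    - {"x": 0, "y": 0, "z": 0, "roll": -0.03}
    - {"x": 0, "y": 0, "z": 0, "roll": -0.03}

```text
time: 5.75
tool_pos: [513.8, 254.6, 98.8]
tcp_rot: [-3.141, 0.0, 2.489]
contact_force: [-0.1, 0.7, -0.3]
grip_width: 16.2
```

```bash
python3 - <<'E'
from h import *
c=wcap('wrist8'); o=c['obs'];print(o['tool_pos'],o['tcp_rot'],o['contact_force'],o['moment'],o['grip_width'])
E
```

```text
[513.77578016 254.57295505  98.81865635] [-3.14143878e+00  4.35583709e-04  2.48943634e+00] [-0.09521214  0.65817264 -0.30153099] [0.05283509 0.13248855 0.21862405] 16.1746633455329
```

View pics/wrist8.png

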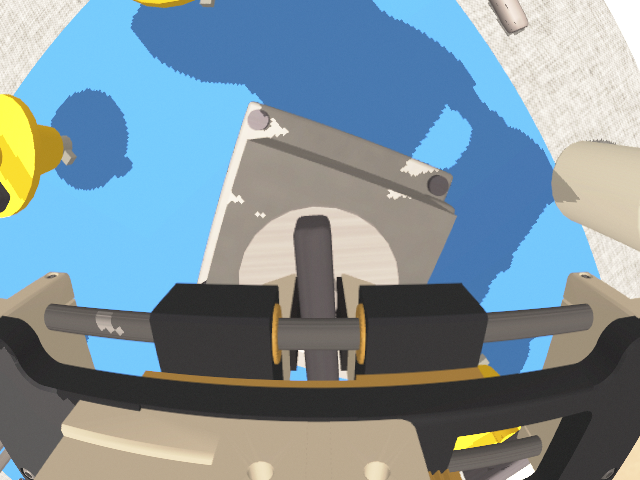

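Emit:
arm_command:
  targets:
    - {"x": 0, "y": 0, "z": 0.2, "roll": 0}
    - {"x": 0, "y": 0, "z": 0.5, "roll": 0}
    - {"x": 0, "y": 0, "z": 1, "roll": 0}
    - {"x": 0, "y": 0, "z": 1.5, "roll": 0}

```text
time: 6.13
tool_pos: [513.5, 254.6, 113.9]
tcp_rot: [-3.141, -0.0, 2.489]
contact_force: [-0.1, 0.3, -4.4]
grip_width: 16.4
```

```bash
python3 - <<'E'
from h import *
c=wcap('wrist9'); o=c['obs'];print(o['tool_pos'],o['tcp_rot'],o['contact_force'],o['moment'],o['grip_width'])
E
```

```text
[513.53088296 254.61328449 113.90081683] [-3.14080630e+00 -4.11898897e-04  2.48910629e+00] [-0.11488802  0.30239992 -4.38133351] [ 0.01556742 -0.00542336  0.02174213] 16.389035688143352
```

View pics/wrist9.png

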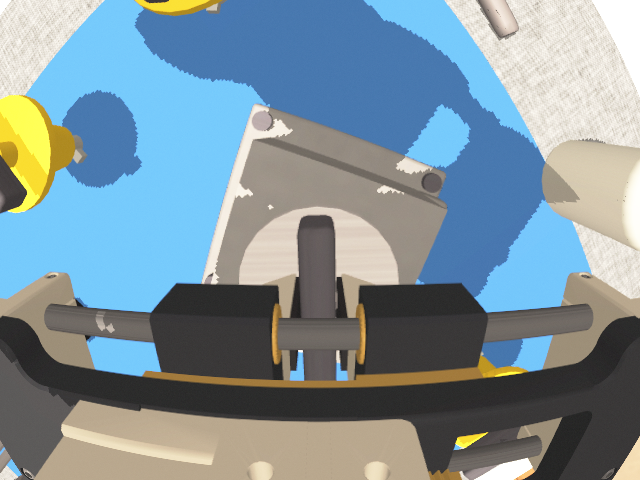

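Emit:
arm_command:
  targets:
    - {"x": 0, "y": 0, "z": 2, "roll": 0}
    - {"x": 0, "y": 0, "z": 4, "roll": 0}
    - {"x": 0, "y": 0, "z": 6, "roll": 0}
    - {"x": 0, "y": 0, "z": 8.5, "roll": 0}
    - {"x": 0, "y": 0, "z": 11.5, "roll": 0}
    - {"x": 0, "y": 0, "z": 14.5, "roll": 0}
    - {"x": 0, "y": 0, "z": 16.5, "roll": 0}
    - {"x": 0, "y": 0, "z": 16.5, "roll": 0}

```text
time: 6.85
tool_pos: [515.6, 255.4, 284.8]
tcp_rot: [3.132, 0.006, 2.489]
contact_force: [1.1, 0.4, -3.1]
grip_width: 16.1
```

```bash
python3 - <<'E'
from h import *
o=bot.get_obs();print(o['tool_pos'],o['contact_force'])
s=cap('scene','scene1');t=cap('top')
a=cv2.resize(s['img'][150:330,160:460],(800,480)); cv2.imwrite('pics/s1c.png',a)
# rail ends in fine detail
st=[cv2.resize(t['img'][260:290,405:465],(480,240),interpolation=cv2.INTER_CUBIC),cv2.resize(s['img'][175:205,180:240],(480,240),interpolation=cv2.INTER_CUBIC)]
cv2.imwrite('pics/ends.png',np.vstack(st))
st=[cv2.resize(t['img'][172:202,380:440],(480,240),interpolation=cv2.INTER_CUBIC),cv2.resize(s['img'][270:300,180:240],(480,240),interpolation=cv2.INTER_CUBIC)]
cv2.imwrite('pics/ends2.png',np.vstack(st))
E
```

```text
[515.60490913 255.41152695 284.79064601] [ 1.06569648  0.36496694 -3.11446176]
```

View pics/s1c.png

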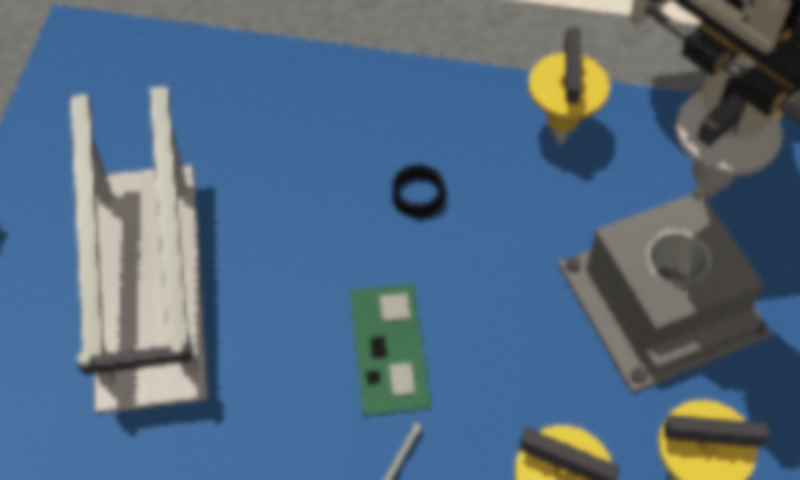

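View pics/ends.png

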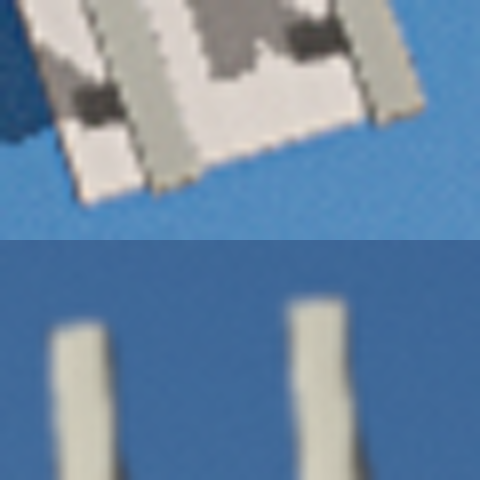

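View pics/ends2.png

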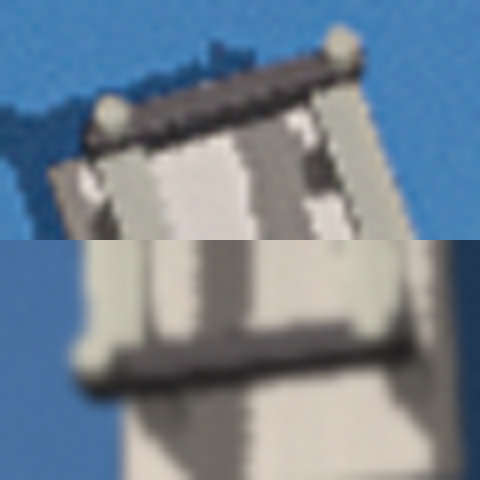

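```bash
python3 - <<'E'
from h import *
t=cap('top');s=cap('scene')
def tri(a,b):
    p,d=ray(t,*a);q,e=ray(s,*b); A=np.c_[d,-e];k=np.linalg.lstsq(A,q-p,rcond=None)[0]
    return (p+k[0]*d+q+k[1]*e)/2,np.linalg.norm(p+k[0]*d-q-k[1]*e)
f=.44
Ep,g1=tri((426.9-f,283.1-f),(219.75-f,182.5-f)); En,g2=tri((455.4-f,274.4-f),(189.75-f,185.6-f))
print('ends +y',Ep.round(1),g1.round(1),'-y',En.round(1),g2.round(1),'mid',((Ep+En)/2).round(1),'sep',np.linalg.norm(Ep-En))
for c,a,b in((t,(426.9-f,283.1-f),(455.4-f,274.4-f)),(s,(219.75-f,182.5-f),(189.75-f,185.6-f))):
    A=onz(c,*a,134.6);B=onz(c,*b,134.6);print('end plane',A.round(1),B.round(1),((A+B)/2).round(1),np.linalg.norm(A-B).round(1))
# stop
A=onz(t,398.75-f,190.1-f,95);B=onz(t,418.75-f,183.2-f,95);print('stop top',A.round(1),B.round(1))
A=onz(s,(110/8)+180-f,270+(347-240)/8-f,98);B=onz(s,180+355/8-f,270+(320-240)/8-f,98);print('stop scene upper edge',A.round(1),B.round(1))
E
```

```text
ends +y [ 447.  -239.1  133.1] 1.9 -y [ 469.8 -308.7  133.4] 1.7 mid [ 458.4 -273.9  133.3] sep 73.1787143201173
end plane [ 446.7 -238.   134.6] [ 469.4 -307.7  134.6] [ 458.1 -272.8  134.6] 73.3
end plane [ 448.3 -239.5  134.6] [ 470.8 -309.   134.6] [ 459.6 -274.2  134.6] 73.0
stop top [ 683.  -170.6   95. ] [ 701.7 -221.4   95. ]
stop scene upper edge [ 709.  -229.9   98. ] [ 689.1 -165.3   98. ]
```

Emit:
arm_command:
  targets:
    - {"x": 0, "y": -1, "z": 0, "roll": 0.05}
    - {"x": 0, "y": -3, "z": 0, "roll": 0.11}
    - {"x": 0, "y": -6, "z": 0, "roll": 0.17}
    - {"x": 0, "y": -9, "z": 0, "roll": 0.23}
    - {"x": 0, "y": -12, "z": 0, "roll": 0.29}
    - {"x": 0, "y": -15, "z": 0, "roll": 0.35}
    - {"x": 0, "y": -18, "z": 0, "roll": 0.41}
    - {"x": 0, "y": -21, "z": 0, "roll": 0.47}

```text
time: 7.72
tool_pos: [512.7, 43.4, 276.8]
tcp_rot: [-3.141, -0.004, 2.962]
contact_force: [0.5, -0.9, -4.2]
grip_width: 16.8
```

Emit:
arm_command:
  targets:
    - {"x": 0, "y": -3, "z": 0, "roll": 0.06}
    - {"x": 0, "y": -6, "z": 0, "roll": 0.13}
    - {"x": 0, "y": -9, "z": 0, "roll": 0.2}
    - {"x": 0, "y": -12, "z": 0, "roll": 0.27}
    - {"x": 0, "y": -15, "z": 0, "roll": 0.34}
    - {"x": 0, "y": -18, "z": 0, "roll": 0.41}
    - {"x": 0, "y": -21, "z": 0, "roll": 0.48}
    - {"x": 0, "y": -22, "z": 0, "roll": 0.5}

```text
time: 8.38
tool_pos: [512.7, -178.9, 276.4]
tcp_rot: [3.141, -0.003, -2.824]
contact_force: [-0.6, 0.2, -3.5]
grip_width: 16.1
```

Emit:
arm_command:
  targets:
    - {"x": 0, "y": -2, "z": 0, "roll": 0}
    - {"x": -0.2, "y": -4.5, "z": 0, "roll": 0}
    - {"x": -0.4, "y": -6.8, "z": 0, "roll": 0}
    - {"x": -0.4, "y": -7.8, "z": 0, "roll": 0}
    - {"x": -0.4, "y": -7.8, "z": 0, "roll": 0}
    - {"x": -0.4, "y": -7.8, "z": 0, "roll": 0}
    - {"x": -0.4, "y": -7.8, "z": 0, "roll": 0}

```text
time: 8.97
tool_pos: [509.5, -252.1, 277.9]
tcp_rot: [3.139, -0.001, -2.824]
contact_force: [0.2, 0.5, -4.3]
grip_width: 16.4
```

```bash
python3 - <<'E'
from h import *
c=wcap('wrist10'); o=c['obs'];print(o['tool_pos'],o['tcp_rot'],o['contact_force'],o['joint_positions'])
s=cap('scene');t=cap('top')
cv2.imwrite('pics/st10.png',np.hstack([cv2.resize(s['img'][100:320,130:290],(400,550)),cv2.resize(t['img'][140:360,350:510],(400,550))]))
E
```

```text
[ 509.54329237 -252.11059814  277.88542946] [ 3.13949043e+00 -7.59986282e-04 -2.82390248e+00] [ 0.21678986  0.51671178 -4.30911567] [-5.94644068e-01  3.92168098e-01  1.30697679e+00  6.90747868e-04
  1.44457555e+00 -2.48321746e+00]
```

View pics/wrist10.png

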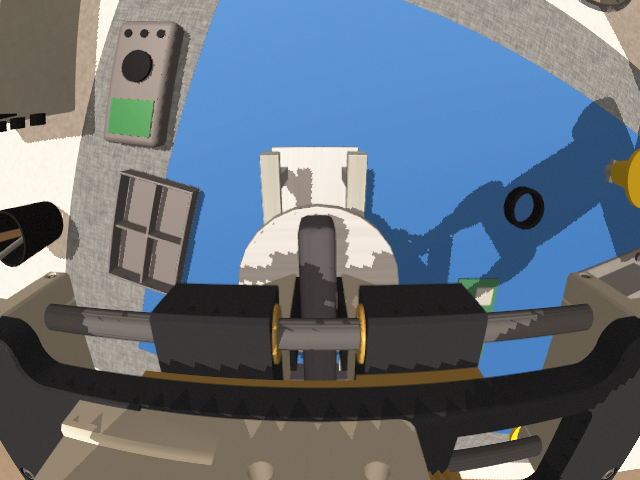

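View pics/st10.png

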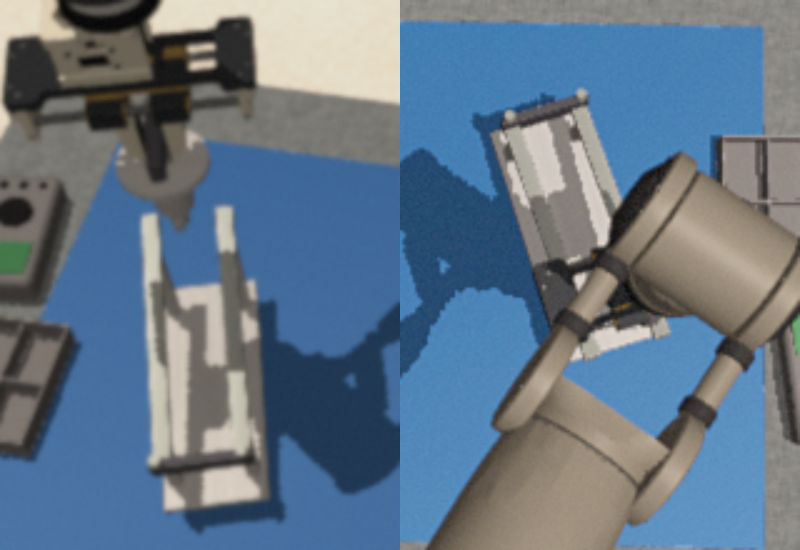

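```bash
python3 - <<'E'
from h import *
img=cv2.imread('pics/wrist10.png')
cv2.imwrite('pics/w10c.png',cv2.resize(img[140:230,235:395],(800,450),interpolation=cv2.INTER_CUBIC))
c=bot.capture('wrist'); c['T']=np.load('pics/wrist10_T.npy')
for uv in [(261,154),(280,154),(347,154),(367,154)]: print(uv,wonz(c,*uv,134.6).round(1))
a=.317;ex=np.array([np.cos(a),np.sin(a)]);ey=np.array([-ex[1],ex[0]])
tcp=np.array([509.5,-252.1])
for P in [(459,-273.7)]:
    d=tcp-np.array(P);print('tcp rel high end: along',d@ex,'lat',d@ey)
for uv in [(261,154),(280,154),(347,154),(367,154)]:
    d=wonz(c,*uv,134.6)[:2]-tcp; print('along',(d@ex).round(1),'lat',(d@ey).round(1))
# flange edges lateral at z=277.9-16.8+8
for uv in [(239,280),(398,280)]:
    d=wonz(c,*uv,269.1)[:2]-tcp; print('flange',(d@ex).round(1),'lat',(d@ey).round(1))
E
```

```text
(261, 154) [ 469.9 -314.3  134.6]
(280, 154) [ 465.3 -299.4  134.6]
(347, 154) [ 448.5 -248.   134.6]
(367, 154) [ 443.1 -232.6  134.6]
tcp rel high end: along 54.71692643265969 lat 4.782045771728525
along -57.0 lat -46.7
along -56.8 lat -31.2
along -56.7 lat 22.9
along -57.0 lat 39.2
flange -4.0 lat -39.7
flange -4.0 lat 38.9
```

View pics/w10c.png

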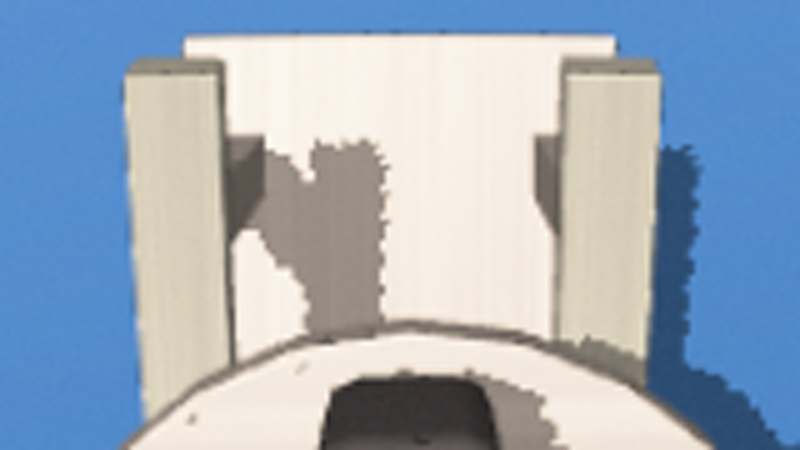

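Emit:
arm_command:
  targets:
    - {"x": 0.14, "y": -0.42, "z": 0, "roll": 0}
    - {"x": 0.14, "y": -0.42, "z": -2, "roll": 0}
    - {"x": 0.14, "y": -0.42, "z": -5, "roll": 0}
    - {"x": 0.14, "y": -0.42, "z": -8, "roll": 0}
    - {"x": 0.14, "y": -0.42, "z": -10, "roll": 0}
    - {"x": 0.14, "y": -0.42, "z": -11, "roll": 0}
    - {"x": 0.14, "y": -0.42, "z": -11.6, "roll": 0}
    - {"x": 0.14, "y": -0.42, "z": -11.6, "roll": 0}

```text
time: 9.83
tool_pos: [511.1, -257.4, 162.3]
tcp_rot: [3.141, -0.001, -2.824]
contact_force: [0.2, 0.1, -3.9]
grip_width: 16.3
```

```bash
python3 - <<'E'
from h import *
c=wcap('wrist11'); o=c['obs'];print(o['tool_pos'],o['tcp_rot'],o['contact_force'])
E
```

```text
[ 511.13821757 -257.36046531  162.25435877] [ 3.14079579e+00 -5.18057178e-04 -2.82422825e+00] [ 0.20508124  0.07522557 -3.89928502]
```

View pics/wrist11.png

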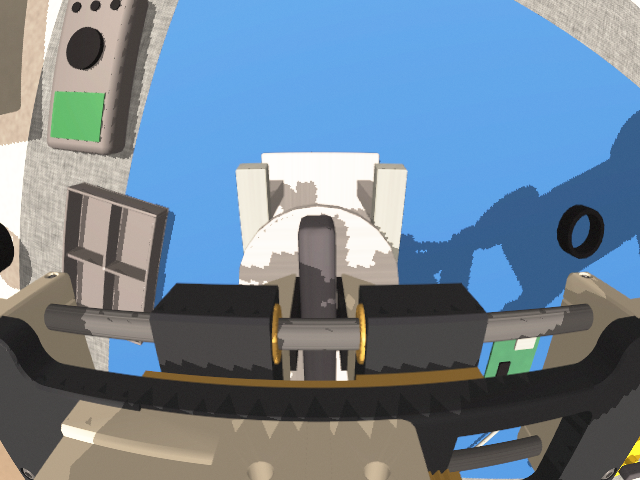

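Emit:
arm_command:
  targets:
    - {"x": -0.03, "y": 0.12, "z": -0.5, "roll": 0}
    - {"x": -0.03, "y": 0.12, "z": -1, "roll": 0}
    - {"x": -0.03, "y": 0.12, "z": -1.3, "roll": 0}
    - {"x": -0.03, "y": 0.12, "z": -1.3, "roll": 0}

```text
time: 10.22
tool_pos: [510.6, -256.0, 149.4]
tcp_rot: [3.141, -0.0, -2.824]
contact_force: [-0.5, -0.1, -4.7]
grip_width: 16.1
```

Emit:
arm_command:
  targets:
    - {"x": 0, "y": 0, "z": -0.1, "roll": 0}
    - {"x": 0, "y": 0, "z": -0.2, "roll": 0}
    - {"x": 0, "y": 0, "z": -0.3, "roll": 0}

```text
time: 10.47
tool_pos: [510.9, -256.3, 146.9]
tcp_rot: [-3.141, 0.0, -2.824]
contact_force: [-0.1, 0.1, -4.9]
grip_width: 16.3
```

Emit:
arm_command:
  targets:
    - {"x": 0, "y": 0, "z": -0.1, "roll": 0}
    - {"x": 0, "y": 0, "z": -0.2, "roll": 0}
    - {"x": 0, "y": 0, "z": -0.2, "roll": 0}

```text
time: 10.72
tool_pos: [511.0, -256.2, 144.8]
tcp_rot: [-3.141, 0.0, -2.824]
contact_force: [0.3, 0.1, -2.5]
grip_width: 16.1
```

Emit:
arm_command:
  targets:
    - {"x": 0, "y": 0, "z": -0.1, "roll": 0}
    - {"x": 0, "y": 0, "z": -0.2, "roll": 0}
    - {"x": 0, "y": 0, "z": -0.2, "roll": 0}

```text
time: 10.97
tool_pos: [511.7, -256.1, 143.3]
tcp_rot: [-3.141, 0.002, -2.824]
contact_force: [2.8, 2.0, 0.2]
grip_width: 16.3
```

```bash
python3 - <<'E'
from h import *
c=wcap('wrist12'); o=c['obs'];print(o['tool_pos'],o['tcp_rot'],o['contact_force'],o['moment'])
s=cap('scene');cv2.imwrite('pics/s12.png',cv2.resize(s['img'][120:300,140:300],(640,720))[:600])
E
```

```text
[ 511.67698355 -256.09742457  143.30014772] [-3.14066893e+00  1.95727840e-03 -2.82428676e+00] [2.8209304  2.03781371 0.17910465] [ 0.38481554 -0.48807274 -0.02211993]
```

View pics/wrist12.png

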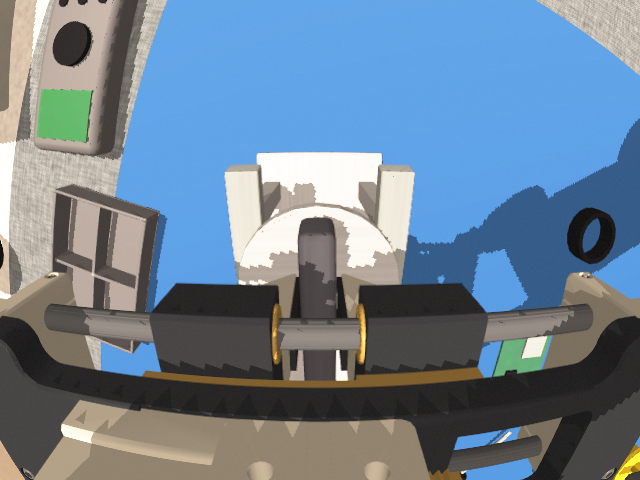

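View pics/s12.png

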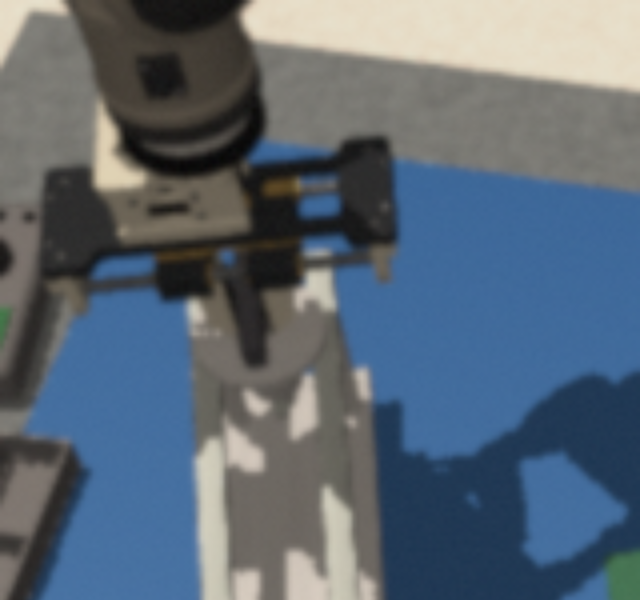

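Emit:
arm_command:
  targets:
    - {"x": 0, "y": 0, "z": -0.1, "roll": 0}
    - {"x": 0, "y": 0, "z": -0.2, "roll": 0}
    - {"x": 0, "y": 0, "z": -0.3, "roll": 0}
    - {"x": 0, "y": 0, "z": -0.3, "roll": 0}

```text
time: 11.4
tool_pos: [512.8, -255.8, 141.1]
tcp_rot: [-3.14, 0.004, -2.824]
contact_force: [6.5, 5.1, 5.8]
grip_width: 16.4
```

Emit:
arm_command:
  targets:
    - {"x": 0, "y": 0, "z": 0, "roll": 0}
    - {"x": 0, "y": 0, "z": 0, "roll": 0}
    - {"x": 0, "y": 0, "z": 0, "roll": 0}
    - {"x": 0, "y": 0, "z": 0, "roll": 0}
    - {"x": 0, "y": 0, "z": 0, "roll": 0}
    - {"x": 0, "y": 0, "z": 0, "roll": 0}
    - {"x": 0, "y": 0, "z": 0, "roll": 0}
    - {"x": 0, "y": 0, "z": 0, "roll": 0}
  fingers: 0.6

```text
time: 12.07
tool_pos: [510.7, -256.3, 139.7]
tcp_rot: [3.141, -0.0, -2.825]
contact_force: [0.3, 0.7, 0.2]
grip_width: 54.7
```

```bash
python3 - <<'E'
from h import *
c=wcap('wrist13'); o=c['obs'];print(o['tool_pos'],o['tcp_rot'],o['contact_force'],o['grip_width'])
E
```

```text
[ 510.71003439 -256.29661024  139.6673875 ] [ 3.14141698e+00 -1.40892205e-04 -2.82451280e+00] [0.26458632 0.65080401 0.18871661] 54.74230080487516
```

View pics/wrist13.png

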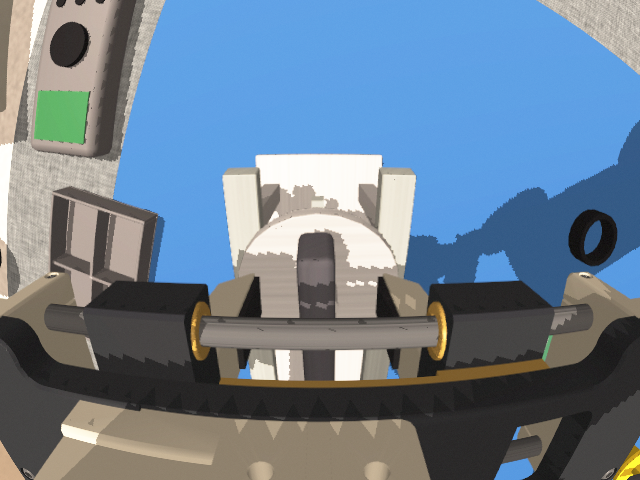

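Emit:
arm_command:
  targets:
    - {"x": 0, "y": 0, "z": 1.5, "roll": 0}
    - {"x": 0, "y": 0, "z": 4, "roll": 0}
    - {"x": 0, "y": 0, "z": 7, "roll": 0}
    - {"x": -2, "y": -0.65, "z": 7, "roll": 0}
    - {"x": -4, "y": -1.3, "z": 7, "roll": 0}
    - {"x": -5.9, "y": -1.93, "z": 7, "roll": 0}
    - {"x": -5.9, "y": -1.93, "z": 7, "roll": 0}

```text
time: 12.7
tool_pos: [449.2, -276.2, 210.0]
tcp_rot: [3.141, -0.001, -2.826]
contact_force: [-0.3, -0.6, 0.1]
grip_width: 55.1
```

Emit:
arm_command:
  targets:
    - {"x": 0, "y": 0, "z": 0, "roll": 0}
    - {"x": 0, "y": 0, "z": 0, "roll": 0}
    - {"x": 0, "y": 0, "z": 0, "roll": 0}
    - {"x": 0, "y": 0, "z": 0, "roll": 0}
    - {"x": 0, "y": 0, "z": 0, "roll": 0}
    - {"x": 0, "y": 0, "z": 0, "roll": 0}
    - {"x": 0, "y": 0, "z": 0, "roll": 0}
    - {"x": 0, "y": 0, "z": 0, "roll": 0}
  fingers: 0

```text
time: 13.37
tool_pos: [451.9, -275.4, 209.7]
tcp_rot: [3.141, -0.0, -2.824]
contact_force: [0.2, -0.5, 0.5]
grip_width: 6.0
```

```bash
python3 - <<'E'
from h import *
c=wcap('wrist14'); o=c['obs'];print(o['time'],o['tool_pos'],o['tcp_rot'],o['contact_force'],o['grip_width'])
s=cap('scene');cv2.imwrite('pics/s14.png',cv2.resize(s['img'][150:310,140:300],(600,600)))
E
```

```text
13.3667 [ 451.91740579 -275.42520996  209.65467371] [ 3.14138519e+00 -5.12799474e-05 -2.82417835e+00] [ 0.24721992 -0.5181691   0.46147849] 5.955362992836009
```

View pics/wrist14.png

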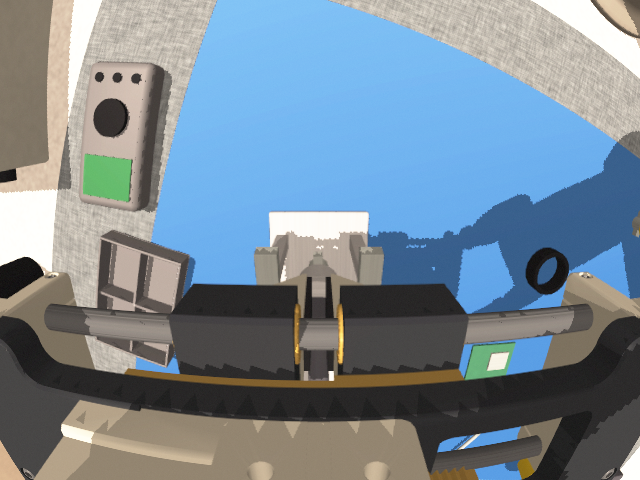

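View pics/s14.png

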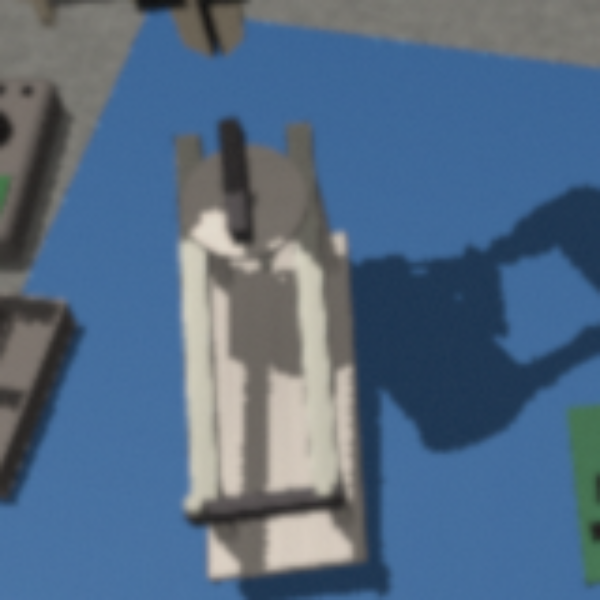

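Emit:
arm_command:
  targets:
    - {"x": 0, "y": 0, "z": -2, "roll": 0}
    - {"x": 0, "y": 0, "z": -4, "roll": 0}
    - {"x": 0, "y": 0, "z": -6, "roll": 0}
    - {"x": 0, "y": 0, "z": -7.5, "roll": 0}
    - {"x": 0, "y": 0, "z": -8, "roll": 0}
    - {"x": 0, "y": 0, "z": -8, "roll": 0}
  fingers: 0

```text
time: 13.97
tool_pos: [451.2, -275.1, 128.6]
tcp_rot: [3.139, -0.001, -2.825]
contact_force: [0.2, -0.3, -0.4]
grip_width: 0.2
```

```bash
python3 - <<'E'
from h import *
c=wcap('wrist15'); o=c['obs'];print(o['time'],o['tool_pos'],o['tcp_rot'],o['contact_force'],o['grip_width'])
s=cap('scene');cv2.imwrite('pics/s15.png',cv2.resize(s['img'][150:310,140:300],(600,600)))
E
```

```text
13.9667 [ 451.2195013  -275.08207283  128.64924115] [ 3.13921540e+00 -1.39811261e-03 -2.82452353e+00] [ 0.20576672 -0.30557481 -0.39382646] 0.1667855067372615
```

View pics/s15.png

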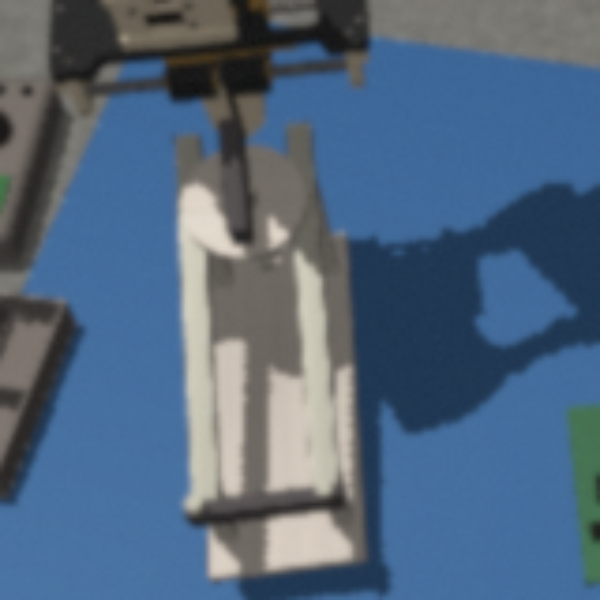

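View pics/wrist15.png

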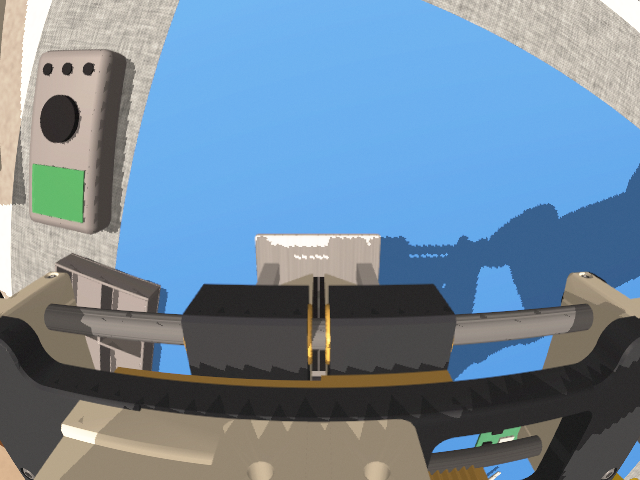

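Emit:
arm_command:
  targets:
    - {"x": 0.76, "y": 0.25, "z": 0, "roll": 0}
    - {"x": 1.52, "y": 0.5, "z": -0.04, "roll": 0}
    - {"x": 2.28, "y": 0.75, "z": -0.21, "roll": 0}
    - {"x": 3.04, "y": 1.0, "z": -0.38, "roll": 0}
    - {"x": 3.8, "y": 1.25, "z": -0.55, "roll": 0}
    - {"x": 4.56, "y": 1.5, "z": -0.72, "roll": 0}
    - {"x": 5.32, "y": 1.75, "z": -0.9, "roll": 0}
    - {"x": 6.08, "y": 2.0, "z": -1.07, "roll": 0}

```text
time: 14.73
tool_pos: [513.3, -255.2, 118.8]
tcp_rot: [3.141, -0.0, -2.824]
contact_force: [-2.8, -0.6, 2.5]
grip_width: 0.4
```

```bash
python3 - <<'E'
from h import *
o=bot.get_obs();print(o['time'],o['tool_pos'],o['tcp_rot'],o['contact_force'],o['grip_width'])
s=cap('scene');cv2.imwrite('pics/s16.png',cv2.resize(s['img'][150:310,140:300],(600,600)))
E
```

```text
14.7333 [ 513.34469275 -255.1885574   118.83650583] [ 3.14142283e+00 -2.01762971e-04 -2.82417478e+00] [-2.783757   -0.62041502  2.49008343] 0.4307021416661891
```

View pics/s16.png

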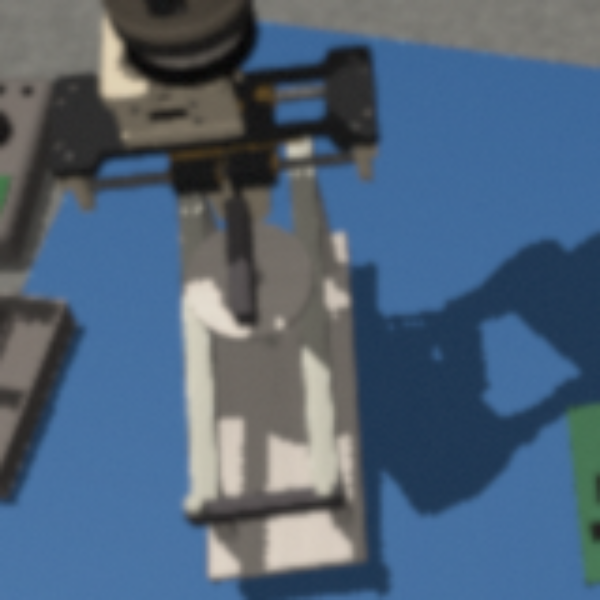

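Emit:
arm_command:
  targets:
    - {"x": 0.76, "y": 0.25, "z": -0.17, "roll": 0}
    - {"x": 1.52, "y": 0.5, "z": -0.34, "roll": 0}
    - {"x": 2.28, "y": 0.75, "z": -0.51, "roll": 0}
    - {"x": 3.04, "y": 1.0, "z": -0.68, "roll": 0}
    - {"x": 3.8, "y": 1.25, "z": -0.85, "roll": 0}
    - {"x": 4.56, "y": 1.5, "z": -1.02, "roll": 0}
    - {"x": 5.32, "y": 1.75, "z": -1.19, "roll": 0}
    - {"x": 6.08, "y": 2.0, "z": -1.36, "roll": 0}

```text
time: 15.45
tool_pos: [574.2, -235.2, 105.1]
tcp_rot: [3.141, -0.0, -2.824]
contact_force: [-0.8, -1.2, -0.4]
grip_width: 0.5
```

Emit:
arm_command:
  targets:
    - {"x": 0.28, "y": 0.09, "z": -0.06, "roll": 0}
    - {"x": 0.57, "y": 0.19, "z": -0.13, "roll": 0}
    - {"x": 0.85, "y": 0.28, "z": -0.19, "roll": 0}
    - {"x": 1.14, "y": 0.37, "z": -0.26, "roll": 0}
    - {"x": 1.42, "y": 0.47, "z": -0.32, "roll": 0}
    - {"x": 1.7, "y": 0.56, "z": -0.38, "roll": 0}
    - {"x": 1.9, "y": 0.62, "z": -0.43, "roll": 0}

```text
time: 16.03
tool_pos: [592.6, -229.2, 101.1]
tcp_rot: [3.141, 0.0, -2.824]
contact_force: [-1.9, 0.3, 0.4]
grip_width: 0.1
```

```bash
python3 - <<'E'
from h import *
o=bot.get_obs();print(o['time'],o['tool_pos'],o['tcp_rot'],o['contact_force'],o['grip_width'])
s=cap('scene');cv2.imwrite('pics/s17.png',cv2.resize(s['img'][170:310,150:290],(600,600)))
E
```

```text
16.0333 [ 592.64780461 -229.19675614  101.08350222] [ 3.14139440e+00  1.06795015e-04 -2.82448227e+00] [-1.91003634  0.31739903  0.39284941] 0.08785564244182892
```

View pics/s17.png

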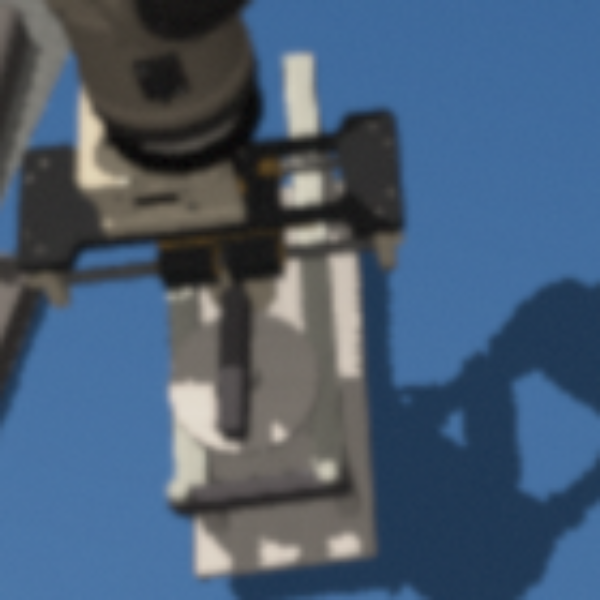

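Emit:
arm_command:
  targets:
    - {"x": 0.19, "y": 0.06, "z": -0.04, "roll": 0}
    - {"x": 0.38, "y": 0.12, "z": -0.09, "roll": 0}
    - {"x": 0.57, "y": 0.19, "z": -0.13, "roll": 0}
    - {"x": 0.76, "y": 0.25, "z": -0.17, "roll": 0}
    - {"x": 0.95, "y": 0.31, "z": -0.21, "roll": 0}
    - {"x": 0.95, "y": 0.31, "z": -0.21, "roll": 0}

```text
time: 16.58
tool_pos: [602.3, -225.9, 98.9]
tcp_rot: [3.141, 0.0, -2.824]
contact_force: [-1.9, 0.5, -0.4]
grip_width: 0.6
```

Emit:
arm_command:
  targets:
    - {"x": 0.1, "y": 0.03, "z": -0.02, "roll": 0}
    - {"x": 0.19, "y": 0.06, "z": -0.04, "roll": 0}
    - {"x": 0.29, "y": 0.09, "z": -0.06, "roll": 0}

```text
time: 16.83
tool_pos: [604.8, -225.3, 98.4]
tcp_rot: [3.141, -0.0, -2.824]
contact_force: [-2.4, -0.2, 0.2]
grip_width: 0.7
```

Emit:
arm_command:
  targets:
    - {"x": 0.1, "y": 0.03, "z": -0.02, "roll": 0}
    - {"x": 0.19, "y": 0.06, "z": -0.04, "roll": 0}

```text
time: 17.0
tool_pos: [606.8, -224.8, 98.0]
tcp_rot: [-3.142, 0.0, -2.824]
contact_force: [-2.1, -0.4, -1.4]
grip_width: 0.8
```

Emit:
arm_command:
  targets:
    - {"x": 0.1, "y": 0.03, "z": -0.02, "roll": 0}
    - {"x": 0.19, "y": 0.06, "z": -0.04, "roll": 0}
    - {"x": 0.29, "y": 0.09, "z": -0.06, "roll": 0}

```text
time: 17.25
tool_pos: [608.2, -224.3, 97.5]
tcp_rot: [3.141, -0.003, -2.824]
contact_force: [-11.8, -1.8, 5.6]
grip_width: 0.7
```

Emit:
arm_command:
  targets:
    - {"x": 0.1, "y": 0.03, "z": -0.02, "roll": 0}
    - {"x": 0.19, "y": 0.06, "z": -0.04, "roll": 0}

```text
time: 17.42
tool_pos: [608.5, -224.3, 97.4]
tcp_rot: [3.14, -0.007, -2.824]
contact_force: [-17.9, -3.6, 9.7]
grip_width: 0.4
```

```bash
python3 - <<'E'
from h import *
o=bot.get_obs();print(o['time'],o['tool_pos'],o['tcp_rot'],o['contact_force'],o['grip_width'])
s=cap('scene');cv2.imwrite('pics/s18.png',cv2.resize(s['img'][230:310,170:250],(600,600),interpolation=cv2.INTER_CUBIC))
E
```

```text
17.4167 [ 608.4708726  -224.2660901    97.44918038] [ 3.14027735 -0.00670398 -2.8244414 ] [-17.89959416  -3.55253887   9.72995483] 0.3635163907226287
```

View pics/s18.png

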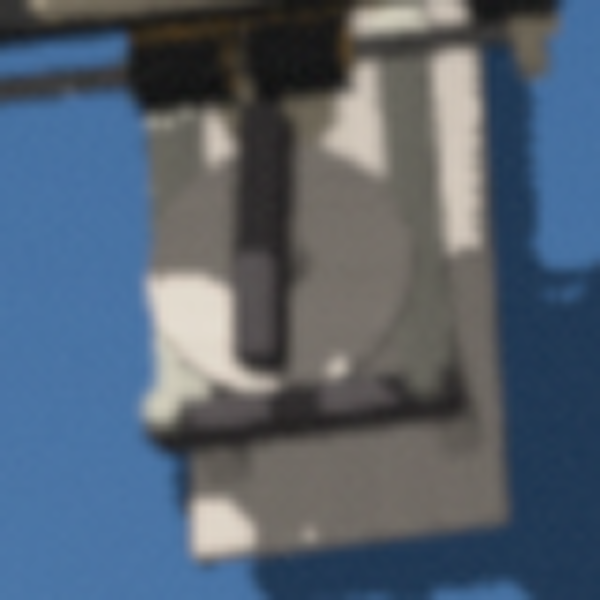

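Emit:
arm_command:
  targets:
    - {"x": -0.2, "y": -0.06, "z": 0.04, "roll": 0}
    - {"x": -0.5, "y": -0.16, "z": 0.11, "roll": 0}
    - {"x": -1.2, "y": -0.4, "z": 0.26, "roll": 0}
    - {"x": -2.2, "y": -0.72, "z": 0.49, "roll": 0}
    - {"x": -3, "y": -0.98, "z": 0.7, "roll": 0}
    - {"x": -3, "y": -0.98, "z": 2.5, "roll": 0}
    - {"x": -3, "y": -0.98, "z": 6, "roll": 0}
    - {"x": -3, "y": -0.98, "z": 10, "roll": 0}

```text
time: 18.13
tool_pos: [579.8, -232.8, 196.4]
tcp_rot: [3.138, -0.003, -2.825]
contact_force: [1.5, -0.0, 0.6]
grip_width: 0.4
```

Emit:
arm_command:
  targets:
    - {"x": -3, "y": 0, "z": 4, "roll": 0}
    - {"x": -6, "y": 0, "z": 8, "roll": 0}
    - {"x": -10, "y": 0, "z": 10, "roll": 0}
    - {"x": -14, "y": 0, "z": 10, "roll": 0}
    - {"x": -17, "y": 0, "z": 10, "roll": 0}
    - {"x": -19, "y": 0, "z": 10, "roll": 0}
    - {"x": -19, "y": 0, "z": 10, "roll": 0}

```text
time: 18.72
tool_pos: [387.6, -232.7, 298.4]
tcp_rot: [-3.14, 0.0, -2.827]
contact_force: [1.0, 0.2, 0.4]
grip_width: 0.6
```

```bash
python3 - <<'E'
from h import *
o=bot.get_obs();print(o['time'],o['tool_pos'],o['contact_force'])
s=cap('scene','scene19');t=cap('top','top19')
cv2.imwrite('pics/st19.png',np.hstack([cv2.resize(s['img'][230:310,170:250],(400,400),interpolation=cv2.INTER_CUBIC),cv2.resize(t['img'][165:245,375:455],(400,400),interpolation=cv2.INTER_CUBIC)]))
E
```

```text
18.7167 [ 387.55632469 -232.72510999  298.38056647] [0.98151651 0.23592195 0.35712737]
```

View pics/st19.png

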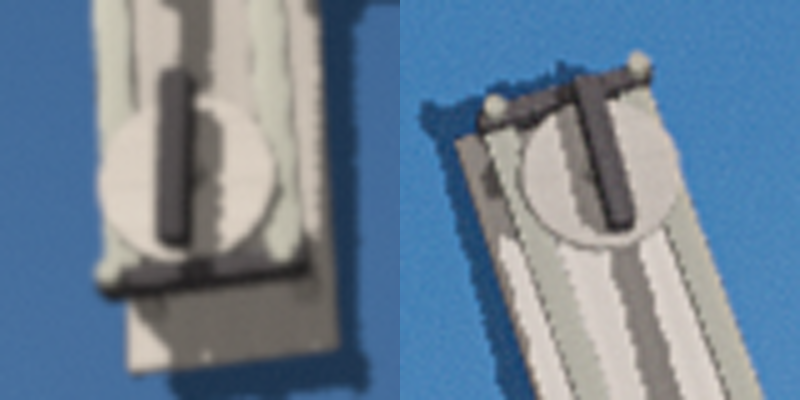

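View pics/top19.png

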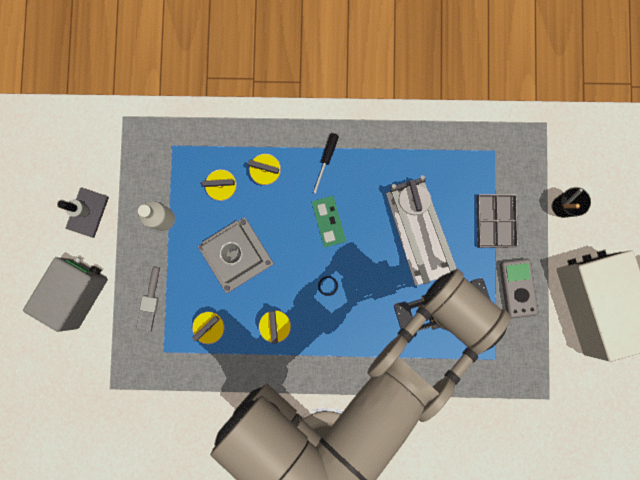

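```bash
python3 - <<'E'
from h import *
t=cap('top'); im=t['img'].astype(int)
cv2.imwrite('pics/t20.png',cv2.resize(t['img'][172:222,385:445],(720,600),interpolation=cv2.INTER_CUBIC))
a=.317;ex=np.array([np.cos(a),np.sin(a)]);ey=np.array([-ex[1],ex[0]])
# intensity profile along slope lines at lat +-20,28 : flange top plane is 8 above rail plane
P0=np.array([591,-230.3])
for lat in (-18,18):
    row=[]
    for xr in range(40,125,3):
        p=P0+ex*xr+ey*lat; u,v=proj(t,[p[0],p[1],105-.2131*xr+8]); row.append((xr,int(im[int(round(v)),int(round(u))].mean())))
    print(lat,row)
E
```

```text
-18 [(40, 187), (43, 184), (46, 188), (49, 191), (52, 185), (55, 184), (58, 192), (61, 187), (64, 186), (67, 144), (70, 185), (73, 185), (76, 166), (79, 187), (82, 141), (85, 155), (88, 185), (91, 111), (94, 132), (97, 88), (100, 110), (103, 125), (106, 91), (109, 83), (112, 82), (115, 88), (118, 88), (121, 107), (124, 125)]
18 [(40, 152), (43, 188), (46, 185), (49, 190), (52, 188), (55, 188), (58, 189), (61, 191), (64, 190), (67, 189), (70, 188), (73, 189), (76, 185), (79, 188), (82, 187), (85, 190), (88, 190), (91, 189), (94, 188), (97, 191), (100, 195), (103, 117), (106, 53), (109, 44), (112, 67), (115, 96), (118, 89), (121, 86), (124, 71)]
```

View pics/t20.png

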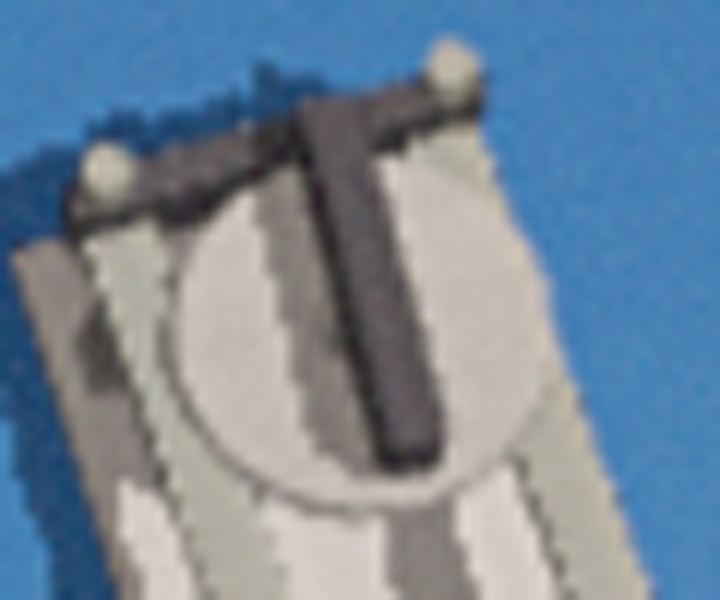

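Flange rim meets the dark stop bar in the enlarged top view (contact at about pixel (402,188) to (418,184)), with no gap visible. The arm is clear, so I am handing the job in.

```bash
python3 -c "
from plant import bot
print(bot.close_job()); print(bot.get_obs()['time'])"
```

```text
the job is handed in; nothing more can be done
None
the job is handed in; nothing more can be done
```

The arbor is out of the socket and hanging on the rails with its flange against the stop. I handed the job in at about 19 s of the 64 s allowed.

- **Twist and draw:** I gripped the arbor by its T-bar and turned it about 66° while it was fully down. It then lifted straight out, with only its own weight (about 4.4 N) on the wrist.
- **Hang and push:** I hung it by its flange near the high end of the rails and let go; it settled tilted with the slope. I then pushed it down with closed fingers on the uphill edge of the flange. The push took about 2–3 N and rose to about 18 N when the flange met the stop, and I backed off there.
- **Last checks:** In the last top and scene views the flange meets the stop with no visible gap. The gripper was clear of everything. The bystanders and the yellow arbors look unmoved in the top view; I checked that by eye, not by measurement.
- **Readings that disagreed:**
  - The grip width read about 16.4 mm on the 14 mm bar.
  - The cameras differed by a few mm on where the arbor and the rack are. I centred it between the rails with the wrist camera.
  - I did not measure the last gap at the stop directly. It rests on the pictures and the rise in push force.

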